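# Box up the pestles from the spring-flap bin

### The arm

A 6-joint arm with a two-finger parallel gripper is mounted at the origin on a cart in front of the work surface, level with it; the furniture and walls round the work are solid. World frame = base frame: x ahead of the robot, y to its left, z up, the work surface at z = 0. Lengths are in m, angles in degrees, forces in N, time in s.
With the tool pointing down it reaches from about 0.35 to 0.875 m from the base axis. Payload 4.2 kg.
Tool frame: the origin (TCP) lies midway between the tips of the shut fingers; the grasp point (between the pads) lies 19 mm behind it; z points along the fingers, y is the line along which they close (so a half turn about z gives the same grasp; the last joint's range is limited). The gripper opens to 87 mm and grips with 3 to 60 N. Pads are 19 mm wide; open, the fingers measure 117 mm over their backs; the gripper's body (75 mm by 190 mm) begins 51 mm behind the grasp point.
Start: joints at [87.124, 22.042, 0.453, 0, -68.411, -14.817], TCP at [0.19, 0.595, 0.185] pointing down, gripper open.
Joint ranges: [-179.83, 179.83], [-69.29, 118.12], [-61.27, 80.66], [-181.25, 117.63], [-171.15, -9.14], [-177.46, 177.46]. Speed limits (degrees/s): [159.86, 159.86, 180, 180, 180, 180].

### API

Orientations are given as a 3x3 rotation matrix whose columns are the frame's x, y, z axes.
In Python, from station import r, cams gives the robot as it stands.
- The arm moves only by the tool play_rows, never from a script. Its argument "commands" is text: rows parted by semicolons, each of 6 numbers parted by spaces: the shift along the world's x, y, z normalised to -1 to 1, where 1 is 30 mm, then the turn, a rotation vector about the world's x, y, z normalised to -1 to 1, where 1 is 0.15 rad. A call has 1 to 20 rows; each row shifts and turns the commanded pose from where the row before left it; what a row does not reach is not made up. A row lasts 1/10 s, in which the tool goes at most 50 mm and 8.59 degrees, less where a joint would pass 70% of its speed; a pose out of reach is approached as far as the arm can. A call with a number of a shift or a turn outside -1 to 1 is refused whole. A call with a gripper value outside its range is refused whole. "grip" is the finger opening in mm, from 0 to 87, set as the call begins (left out, the last holds). The fingers move at their own pace and stop on an object; the grip force is fixed at half the most. Time passes only in rows, so rows that do not move let the fingers close. It gives the time, the measured TCP pose, the force, the opening and the grip force at its end, in the units of the state.
- r.sense(): the state, without advancing time (a new reading comes with each control period).
- cams.capture(name): name is "side" or "top" or "wrist"; returns (picture, depth): 400x640x3 uint8, blue, green, red; 400x640 float32, m along the optical axis (not along the pixel's ray), 0 where there is no reading.
- cams.camera_info(name): a dict with "mtx" (3x3 intrinsics, pixels), "R" (3x3) and "t" (3): a world point X has camera coordinates R X + t. Camera axes: x right, y down, z forward; pixel columns grow to the right and rows downward; lengths in m; the calibration is good to about 2 mm. A picture is of the moment at which its call begins: read the wrist's pose just before it. camera_info takes no time and is no camera call; for the wrist camera it gives the pose at the moment of the call.
- r.finish_job(): hands the job in; it is judged then, once.
The state is a dict: "time_s": time; "joints": joint angles; "joint_velocities": joint speeds; "effort": joint torques, N m; "tcp_pos": TCP position; "ee_rot": TCP orientation; "wrist_force": force on the tool from outside, world axes, zero at the start; "moment": the same for the moment, N m; "gripper_width": opening from 0.0 (shut) to 1.0 (fully open); "gripper_force": force on a finger pad.
Only numpy, scipy, OpenCV 4.12 (cv2) and the standard library are available. Lean on these libraries where they do the work, as an engineer would, in place of code of your own. Each camera call takes 0.05 s, during which the arm holds its last target. There are 200 camera calls.

### The job

The flap of the blue bin springs shut, so lift it with the stay bar and lay the bar in the notches of the bin's two cheeks so that the flap stands propped open by itself; with it propped, and the lid lifted off the grey storage box by its knob and set aside flat on the worktop, move every pestle from the bin into the box. When all the pestles are in the box, put the lid properly back on it, take the stay bar out so that the flap is shut again, and leave the bar lying on the worktop. Do not disturb the brass weight or the funnel.

Things in the scene. Friction and masses are not known exactly. Their poses are not given: they have to be found in the camera images.
- flap_bin: Blue sheet-steel bin, fixed to the worktop, open above under its flap: outside 213 (x, -96 to +117 mm) x 246 (y) x 90 mm. Origin under its middle, on the worktop; x points away from the robot at yaw 0, z up. Inside: x -90 to +100 mm, y -117 to +117 mm, floor at z = 15 mm with a rib 4 mm wide, 6 mm high along x at y = -91 and +91 mm, rim at z = 90 mm. On either side wall, at the far end, stands a notched cheek (see stay_seat).
- bin_hinge (a point): Middle of the flap's hinge line, which runs along the bin's y at the far rim (bin frame x = 100, y = 0, z = 91 mm); axes as the bin's.
- stay_seat (a point): Midway between the notches (bin x = 88, y = 0, z = 190 mm), on the bar's centre line when it lies in both, along y; the flap then leans on it at about 1.54 rad. The cheeks are 6 mm thick, at y = -120 and +120 mm, x 60 to 116 mm, tops at z = 204 mm; the notches are 28 mm wide, open above, floor at z = 180 mm. Over their tops the bar must pass.
- flap (a joint): Angle of the aluminium flap (rad): 0 shut, level on the rim; 1.65 its stop, just past upright. A spring and its weight always press it shut (about 0.38 N m shut, 0.24 N m open; 1.6 N at the lip); let go, it swings shut, damped, in about 1 s. It is 4 mm thick, 246 mm wide (230 mm between the cheeks) and 237 mm long from the hinge.
- flap_lip (a point): Middle of the flap's front edge (lip), on its underside; moves with the flap. When shut, the lip stands out 41 mm in front of the bin's front wall (bin frame x -96 to -137 mm, underside at z = 91 mm): a bar can be brought in below it and lifted.
- stay_bar: Loose square aluminium bar 20 x 20 x 341 mm, 150 g, with a red sleeve over the last 75 mm at one end as its grip. Origin at its centre (10 mm above the worktop when lying); y runs along the bar to the red end. Held at the sleeve, with its centre 37 mm off the bin's middle toward the grip, it spans both cheeks and the gripper stays beside the flap.
- bar_grip (a point): Point inside the red sleeve, on the bar's centre line, 146 mm from the bar's centre toward +y and 25 mm from its red end.
- store_box: Grey open storage box, fixed to the worktop: outside 170 (x) x 225 (y) x 62 mm high, walls and floor 5 mm. Origin under its middle, z up.
- box_lid: White loose lid of the box, plate 170 (x) x 225 (y) x 6 mm, 220 g, with a locating frame 11 mm deep below it that drops into the box with about 5 mm play on each side. Origin at the middle of the plate's underside (z = 62 mm when on the box, 11 mm when lying flat on the worktop), z up; either way round fits.
- lid_knob (a point): Middle of the lid's black upright round knob, 28 mm in diameter and 34 mm high, 25 mm above the lid's origin.
- pestle_1: One of two to four alike rubber-tipped wooden pestles that lie in the bin (absent ones give None): 24 mm thick, 133 mm long along its y, 70 g; origin at the middle of its underside, z up. Grasp across the middle.
- pestle_2: One of two to four alike rubber-tipped wooden pestles that lie in the bin (absent ones give None): 24 mm thick, 133 mm long along its y, 70 g; origin at the middle of its underside, z up. Grasp across the middle.
- pestle_3: One of two to four alike rubber-tipped wooden pestles that lie in the bin (absent ones give None): 24 mm thick, 133 mm long along its y, 70 g; origin at the middle of its underside, z up. Grasp across the middle.
- pestle_4: One of two to four alike rubber-tipped wooden pestles that lie in the bin (absent ones give None): 24 mm thick, 133 mm long along its y, 70 g; origin at the middle of its underside, z up. Grasp across the middle.
- big_weight: Brass weight, 38 mm diameter, 52 mm high; bystander, leave alone. Origin under its middle.
- plastic_funnel: Funnel standing on its mouth, 69 mm diameter, 70 mm high; bystander, leave alone. Origin under its middle.

How it is judged:
By the outcome, as a careful person would: the job done as asked, in the order asked, and still so for the second after the job is handed in, with the robot touching nothing.
Of pestle_1, pestle_2, pestle_3, pestle_4 only 2 to 4 are there at a start; the rules pass over those that are not, and their reading is None.
At some moment in a run one of stay_bar, box_lid, pestle_1, pestle_2, pestle_3, pestle_4 may be knocked a few centimetres aside while the robot is not near it.
It also fails if it takes over 210 s, if anything falls off the work surface, if the arm or the gripper's body presses on something with over 40 N, if the wrist force passes 120 N, or if a joint passes its speed limit or range.

## Working session

There is one attempt and no reset: what is moved stays moved. The work goes in short steps, Python scripts to look and compute and a tool call to move; the robot and the scene stay as the last step left them, time stands still between calls to the robot, and variables do not carry over. Pictures are saved under pics/ and viewed, at most 14 in all, crops included, and the job is handed in when it is done.

Besides the shell and the picture viewer there is one more tool, called after "Emit:" as name(argument=value, ...) on one line, values as JSON. play_rows: Moves the arm, as the interface text tells. Scaled input: -1 to 1 covers 30 mm each way for a shift and 0.15 rad each way for a turn. Its arguments: {"type":"object","properties":{"commands":{"type":"string"},"grip":{"type":"number"}},"required":["commands"]}

```bash
ls; mkdir -p pics
python3 - <<'E'
from station import r,cams
import cv2,numpy as np
s=r.sense();print(s['time_s'],s['tcp_pos'],np.round(s['ee_rot'],3))
for n in("top","side"):
    p,d=cams.capture(n);cv2.imwrite(f"pics/{n}0.png",p);np.save(f"pics/{n}0.npy",d)
    i=cams.camera_info(n);print(n,np.round(i['mtx'],1).tolist(),np.round(-i['R'].T@i['t'],3),np.round(i['R'],2).tolist(),d.min(),d.max())
E
```

```text
pics
0.0 [0.18971416 0.59479816 0.18387418] [[ 0.953 -0.304 -0.001]
 [-0.304 -0.953 -0.002]
 [ 0.     0.002 -1.   ]]
top [[393.0, 0.0, 314.5], [0.0, 393.0, 198.0], [0.0, 0.0, 1.0]] [-0.256  0.384  1.548] [[-0.31, -0.95, 0.01], [-0.82, 0.26, -0.5], [0.47, -0.17, -0.87]] 0.0 2.5542371
side [[459.0, 0.0, 320.0], [0.0, 459.0, 198.1], [0.0, 0.0, 1.0]] [0.383 1.268 1.144] [[-0.99, -0.1, 0.0], [-0.07, 0.64, -0.77], [0.08, -0.76, -0.64]] 0.0 2.779001
```

View pics/top0.png

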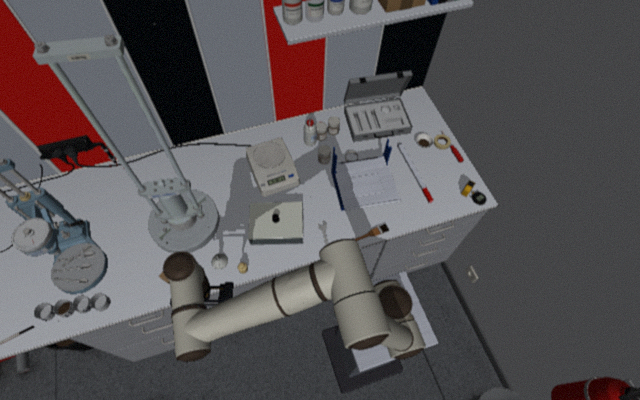

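View pics/side0.png

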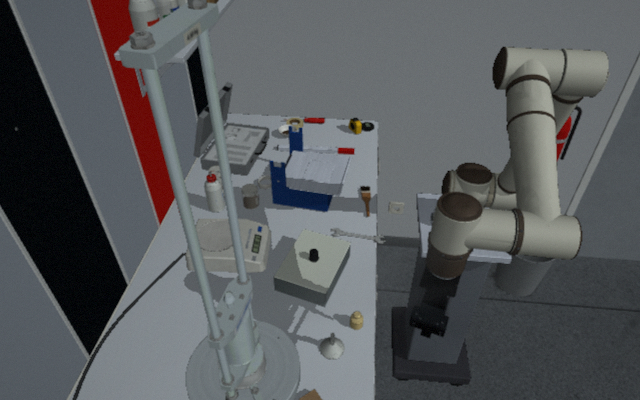

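The top view shows the box with lid and knob at about (275,222), the bin with its flap at (365,185) and cheeks at (338,180) and (386,152). The bar runs from (400,145) to its red end at (430,197). The funnel is at (219,262) and the weight at (243,267).

```bash
cat > h.py <<'E'
from station import r,cams
import cv2,numpy as np
def pts(n,d,I):
    "world point per pixel from depth"
    v,u=np.mgrid[0:400,0:640];K=I['mtx']
    c=np.stack([(u-K[0,2])/K[0,0]*d,(v-K[1,2])/K[1,1]*d,d],-1)
    return (c-I['t'])@I['R']
def ray(I,u,v,z):
    K=I['mtx'];w=I['R'].T@np.array([(u-K[0,2])/K[0,0],(v-K[1,2])/K[1,1],1.])
    o=-I['R'].T@I['t'];return o+w*(z-o[2])/w[2]
def proj(I,X):
    c=I['R']@np.asarray(X,float)+I['t'];p=I['mtx']@c;return p[:2]/p[2]
def hsv(p):return cv2.cvtColor(p,cv2.COLOR_BGR2HSV)
def masks(p):
    h=hsv(p);H,S,V=h[...,0],h[...,1],h[...,2]
    return dict(red=((H<8)|(H>172))&(S>150)&(V>80),blue=(H>100)&(H<125)&(S>120)&(V>40))
def rect(P):
    (c,s,a)=cv2.minAreaRect(P[:,:2].astype(np.float32)*1000);return np.round(c,0),np.round(s,0),round(a,1)
def show(n,tag,box=None,k=1):
    p,d=cams.capture(n);I=cams.camera_info(n)
    q=p if box is None else p[box[1]:box[3],box[0]:box[2]]
    cv2.imwrite(f"pics/{tag}.png",cv2.resize(q,None,fx=k,fy=k));np.save(f"pics/{tag}.npy",d);cv2.imwrite(f"pics/{tag}_f.png",p)
    return p,d,I
E
python3 - <<'E'
from h import *
for n in("top","side"):
    p=cv2.imread(f"pics/{n}0.png");d=np.load(f"pics/{n}0.npy");I=cams.camera_info(n);P=pts(n,d,I);m=masks(p)
    ok=(d>0)&(P[...,2]>-.02)&(P[...,2]<.35)&(P[...,0]>.1)&(P[...,0]<.95)&(abs(P[...,1])<.8)
    for c in m:
        k,l,st,ce=cv2.connectedComponentsWithStats((m[c]&ok).astype(np.uint8))
        for i in range(1,k):
            if st[i,4]>15:
                q=P[l==i];print(n,c,st[i],np.round(q.min(0),3),np.round(q.max(0),3),np.round(np.median(q,0),3),rect(q))
    # height map pieces
    for nm,(a,b) in dict(lid=(.055,.075),flap=(.085,.105)).items():
        k,l,st,ce=cv2.connectedComponentsWithStats((ok&(P[...,2]>a)&(P[...,2]<b)).astype(np.uint8))
        for i in range(1,k):
            if st[i,4]>250:print(n,nm,st[i],rect(P[l==i]),np.round(np.median(P[l==i],0),3))
crops=[cv2.resize(cv2.imread("pics/top0.png")[120:250,220:480],(780,390),interpolation=cv2.INTER_CUBIC)]
cv2.imwrite("pics/c0.png",crops[0])
E
```

```text
top red [451 146  12  16  67] [ 0.557 -0.65   0.011] [ 0.651 -0.628  0.032] [ 0.598 -0.636  0.022] (array([ 604., -638.]), array([22., 94.]), 88.0)
top red [423 188  10  14  56] [ 0.407 -0.412  0.011] [ 0.473 -0.393  0.025] [ 0.439 -0.402  0.019] (array([ 440., -402.]), array([19., 66.]), 89.4)
top blue [385 140   6  22  41] [ 0.608 -0.358 -0.01 ] [ 0.758 -0.257  0.203] [ 0.62  -0.261  0.168] (array([ 689., -299.]), array([ 22., 180.]), 56.6)
top lid [437  93  96 145 487] (array([ 524., -701.]), array([847.,  18.]), 0.1) [ 0.456 -0.7    0.065]
top lid [246 138  51  49 927] (array([803., 230.]), array([237., 190.]), 4.1) [0.753 0.233 0.067]
top lid [ 248  202   55   38 1903] (array([503., 290.]), array([226., 176.]), 73.8) [0.494 0.292 0.066]
top flap [442  97  95 138 481] (array([ 503., -700.]), array([ 15., 804.]), 90.0) [ 0.435 -0.701  0.095]
top flap [ 334  153   67   58 2587] (array([ 549., -133.]), array([249., 256.]), 83.4) [ 0.538 -0.131  0.094]
side red [304 118  20   5  90] [ 0.567 -0.698 -0.005] [ 0.659 -0.618  0.032] [ 0.61  -0.632  0.021] (array([ 615., -655.]), array([91
[... 634 characters left out ...]
665] (array([ 527., -700.]), array([ 35., 847.]), 90.0) [ 0.507 -0.699  0.065]
side lid [238 219  24  44 677] (array([724., 225.]), array([ 77., 194.]), 14.0) [0.727 0.218 0.064]
side lid [ 273  229   77   67 2923] (array([507., 292.]), array([231., 172.]), 73.9) [0.507 0.31  0.068]
side lid [201 246  34  18 361] (array([809., 312.]), array([101.,  65.]), 19.5) [0.802 0.317 0.07 ]
side flap [246  93 179  15 662] (array([ 524., -696.]), array([848.,  36.]), 0.5) [ 0.526 -0.699  0.095]
side flap [ 271  148   80   48 2496] (array([ 558., -133.]), array([261., 255.]), 83.2) [ 0.549 -0.12   0.095]
side flap [240 342  24  40 367] (array([607., 679.]), array([113.,  31.]), 80.5) [0.607 0.683 0.098]
```

View pics/c0.png

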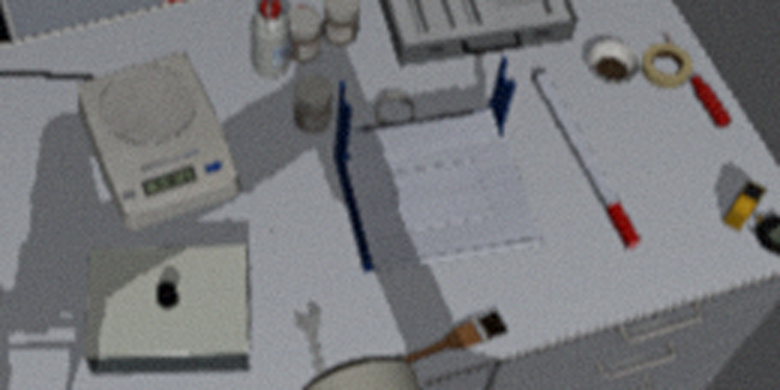

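The bin yaws about -6.6° with its origin near (0.572,-0.135). The bar's red grip is near (0.43,-0.402), with the bar along world x. I'll move the wrist over there by way of the bin.

Emit:
play_rows(commands=".738 -.94 .324 0 0 -.57;.738 -.94 .324 0 0 -.57;.738 -.94 .324 0 0 -.57;.738 -.94 .324 0 0 -.57;.738 -.94 .324 0 0 -.57;.738 -.94 .324 0 0 -.57;.738 -.94 .324 0 0 -.57;.738 -.94 .324 0 0 -.57;.738 -.94 .324 0 0 -.57;.738 -.94 .324 0 0 -.57;.738 -.94 .324 0 0 -.57;.738 -.94 .324 0 0 -.57;.738 -.94 .324 0 0 -.57;.738 -.94 .324 0 0 -.57", grip=87)

```text
time_s: 1.5
tcp_pos: [0.5003, 0.1993, 0.321]
ee_rot: [[0.062, -0.998, -0.001], [-0.998, -0.062, -0.0], [0.0, 0.001, -1.0]]
wrist_force: [1.1, 1.2, -0.2]
gripper_width: 0.998
gripper_force: 0.0
```

Emit:
play_rows(commands="0 -1 .1 0 0 -.57;0 -1 .1 0 0 -.57;0 -1 .1 0 0 -.57;0 -1 .1 0 0 -.57;0 -1 .1 0 0 -.57;0 -1 .1 0 0 -.57;0 -1 .1 0 0 -.57;0 -1 .1 0 0 -.57;0 -1 .1 0 0 -.57;0 -1 .1 0 0 -.57;0 0 0 0 0 0;0 0 0 0 0 0")

```text
time_s: 2.7
tcp_pos: [0.4996, -0.0997, 0.3505]
ee_rot: [[-0.711, -0.703, -0.001], [-0.703, 0.711, 0.0], [0.0, 0.001, -1.0]]
wrist_force: [0.4, 0.9, -0.3]
gripper_width: 1.002
gripper_force: 0.0
```

Run:
```python
from h import *
s=r.sense();print(s['tcp_pos'],s['joints'],np.round(s['ee_rot'],3))
p,d,I=show("wrist","w1",k=1);print(np.round(-I['R'].T@I['t'],3),np.round(I['R'],2))
```

```text
[ 0.49959943 -0.09967054  0.35051334] [ 6.97796325e+00  6.42141327e+00  2.71040371e+00 -2.87975960e-02
 -8.63387542e+01 -5.22792540e+01] [[-0.711 -0.703 -0.001]
 [-0.703  0.711  0.   ]
 [ 0.     0.001 -1.   ]]
[ 0.453 -0.145  0.55 ] [[-0.7   0.71  0.  ]
 [ 0.69  0.68  0.24]
 [ 0.17  0.17 -0.97]]
```

View pics/w1.png

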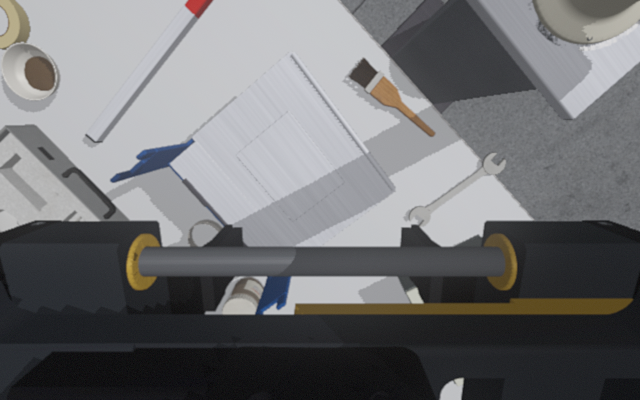

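The wrist view shows the flap quadrilateral with corners about (292,57), (393,187), (270,250) and (190,140). The bar runs from (92,138) to its red sleeve at (200,5).

Run:
```python
from h import *
p=cv2.imread("pics/w1_f.png");d=np.load("pics/w1.npy");I=cams.camera_info("wrist");P=pts("w",d,I);Z=P[...,2]
top=np.zeros((400,640),bool);top[:215]=1
ws=top&(d>0)&(abs(Z)<.004);print("table z",np.median(Z[top&(abs(Z)<.02)&(d>0)]),Z[ws].std())
for a,b in((.010,.030),(.085,.100)):
    k,l,st,ce=cv2.connectedComponentsWithStats((top&(d>0)&(Z>a)&(Z<b)).astype(np.uint8))
    for i in range(1,k):
        if st[i,4]>800:print(a,st[i],rect(P[l==i]),np.round(np.median(P[l==i],0),4))
# flap corners by ray on z=.095 for hand-read & fitted
m=((Z>.085)&(Z<.105)&top&(d>0)).astype(np.uint8);k,l,st,ce=cv2.connectedComponentsWithStats(m)
i=max(range(1,k),key=lambda i:st[i,4]);c,_=cv2.findContours((l==i).astype(np.uint8),0,2);c=max(c,key=cv2.contourArea)
q=cv2.approxPolyDP(c,8,True)[:,0];
for u,v in q:print(u,v,np.round(ray(I,u,v,.095),4))
b=masks(p)['blue']
k,l,st,ce=cv2.connectedComponentsWithStats((b&(d>0)&(Z>.19)&(Z<.22)).astype(np.uint8))
for i in range(1,k):
    if st[i,4]>20:print('cheek',st[i],rect(P[l==i]),np.round(np.median(P[l==i],0),3))
```

```text
table z 1.7360219900998679e-06 0.00104166498271534
0.01 [  0   0  26  50 834] (array([ 690., -584.]), array([74., 33.]), 31.2) [ 0.6839 -0.5812  0.0186]
0.01 [  85    0  125  143 2944] (array([ 597., -400.]), array([299.,  22.]), 0.8) [ 0.5913 -0.3978  0.0197]
0.01 [ 542    0   98   42 2192] (array([55., 44.]), array([ 57., 154.]), 43.9) [0.0641 0.0412 0.0133]
0.01 [   2   43   59   56 2226] (array([ 721., -519.]), array([80., 82.]), 67.9) [ 0.7269 -0.5285  0.0144]
0.01 [ 354   68   81   69 1047] (array([346., -75.]), array([ 37., 164.]), 5.0) [ 0.3448 -0.0989  0.0114]
0.01 [  7 157  50  49 935] (array([ 871., -423.]), array([81., 34.]), 82.3) [ 0.8756 -0.427   0.0208]
0.085 [  161    51   235   164 22281] (array([ 556., -132.]), array([246., 255.]), 83.0) [ 0.5201 -0.161   0.095 ]
395 186 [ 0.4433 -0.0006  0.095 ]
291 51 [ 0.4179 -0.2371  0.095 ]
160 168 [ 0.6675 -0.2646  0.095 ]
213 214 [ 0.6669 -0.1643  0.095 ]
363 214 [ 0.5066 -0.0027  0.095 ]
cheek [137 150  16   8  37] (array([ 618., -260.]), array([ 3., 12.]), 70.4) [ 0.615 -0.26   0.204]
cheek [111 175   8   7  23] (array([ 661., -265.]), array([ 3., 10.]), 83.1) [ 0.661 -0.265  0.204]
cheek [277 297   9  12  67] (array([648., -24.]), array([ 5., 12.]), 88.3) [ 0.647 -0.025  0.201]
```

Emit:
play_rows(commands="-.193 -.916 -.606 0 0 -.464;-.193 -.916 -.606 0 0 -.464;-.193 -.916 -.606 0 0 -.464;-.193 -.916 -.606 0 0 -.464;-.193 -.916 -.606 0 0 -.464;-.193 -.916 -.606 0 0 -.464;-.193 -.916 -.606 0 0 -.464;-.193 -.916 -.606 0 0 -.464;-.193 -.916 -.606 0 0 -.464;-.193 -.916 -.606 0 0 -.464;-.193 -.916 -.606 0 0 -.464;0 0 0 0 0 0")

```text
time_s: 3.95
tcp_pos: [0.4345, -0.4017, 0.1473]
ee_rot: [[-1.0, -0.013, -0.006], [-0.013, 1.0, 0.004], [0.006, 0.004, -1.0]]
wrist_force: [-0.0, 1.0, -0.5]
gripper_width: 0.998
gripper_force: 0.0
```

Run:
```python
from h import *
s=r.sense();print(s['tcp_pos'],np.round(s['joints'],1),np.round(s['ee_rot'],3))
p,d,I=show("wrist","w2");P=pts("w",d,I);Z=P[...,2]
m=masks(p)['red']&(d>0)&(Z>.01)&(Z<.03)
k,l,st,ce=cv2.connectedComponentsWithStats(m.astype(np.uint8))
for i in range(1,k):
    if st[i,4]>100:print(st[i],rect(P[l==i]))
n=(d>0)&(Z>.012)&(Z<.03)
k,l,st,ce=cv2.connectedComponentsWithStats(n.astype(np.uint8))
for i in range(1,k):
    if st[i,4]>800:print('z',st[i],rect(P[l==i]))
```

```text
[ 0.43451624 -0.40174605  0.1472989 ] [-27.1  20.7  -7.3  -0.  -62.4 -62.1] [[-1.    -0.013 -0.006]
 [-0.013  1.     0.004]
 [ 0.006  0.004 -1.   ]]
[ 310  160   18   64 1079] (array([ 444., -403.]), array([70., 18.]), 1.2)
z [   0    0   56  220 3496] (array([ 372., -699.]), array([219.,   5.]), 0.1)
z [  78   73   67   71 3220] (array([ 362., -619.]), array([71., 59.]), 14.1)
z [ 577   86   63   39 1264] (array([ 346., -106.]), array([37., 64.]), 10.9)
z [ 309  157   20   89 1681] (array([ 456., -403.]), array([99., 20.]), 1.1)
```

Emit:
play_rows(commands="0 -.03 -1 0 0 0;0 0 -1 0 0 0;0 0 -1 0 0 0;0 0 -1 0 0 0;0 0 -.78 0 0 0;0 0 0 0 0 0")

```text
time_s: 4.6
tcp_pos: [0.435, -0.3999, 0.0052]
ee_rot: [[-1.0, -0.018, -0.005], [-0.018, 1.0, 0.003], [0.005, 0.003, -1.0]]
wrist_force: [-0.3, 0.1, -0.2]
gripper_width: 0.997
gripper_force: 0.0
```

Emit:
play_rows(commands="0 0 0 0 0 0;0 0 0 0 0 0;0 0 0 0 0 0;0 0 0 0 0 0;0 0 0 0 0 0;0 0 0 0 0 0;0 0 0 0 0 0;0 0 0 0 0 0", grip=0)

```text
time_s: 5.4
tcp_pos: [0.4361, -0.4026, 0.0076]
ee_rot: [[-1.0, -0.015, -0.0], [-0.015, 1.0, 0.0], [0.0, 0.0, -1.0]]
wrist_force: [-0.8, 0.3, 0.0]
gripper_width: 0.356
gripper_force: 0.0
```

Emit:
play_rows(commands="0 -.2 .3 0 0 0;0 -.3 .6 0 0 0;0 -.3 .8 0 0 0;0 -.3 .5 0 0 0;0 0 0 0 0 0;0 0 0 0 0 0")

```text
time_s: 6.0
tcp_pos: [0.4359, -0.4355, 0.0736]
ee_rot: [[-1.0, -0.014, 0.0], [-0.014, 1.0, 0.0], [-0.0, 0.0, -1.0]]
wrist_force: [0.3, -0.1, -0.5]
gripper_width: 0.004
gripper_force: 0.0
```

Run:
```python
from h import *
s=r.sense();print(s['tcp_pos'],s['wrist_force'],s['moment'],s['gripper_width'])
p,d,I=show("side","s1",(220,90,420,230),4)
p,d,I=show("wrist","w3");P=pts("w",d,I)
n=(d>0)&(abs(P[...,1]-s['tcp_pos'][1])<.02)&(P[...,2]>.012)&(P[...,2]<.2)&(P[...,0]>.35)&(P[...,0]<.85);q=P[n]
for x in np.arange(.38,.8,.03):
    w=abs(q[:,0]-x)<.01
    if w.sum()>5:print(round(x,2),np.round(np.median(q[w],0),4),w.sum())
```

```text
[ 0.43591722 -0.43547839  0.07361305] [ 0.31051301 -0.05655461 -0.54750343] [ 0.05781207 -0.1684608   0.01347957] 0.004056555162720947
0.41 [ 0.4049 -0.4349  0.1969] 1263
0.44 [ 0.4354 -0.4348  0.1591] 645
```

View pics/s1.png

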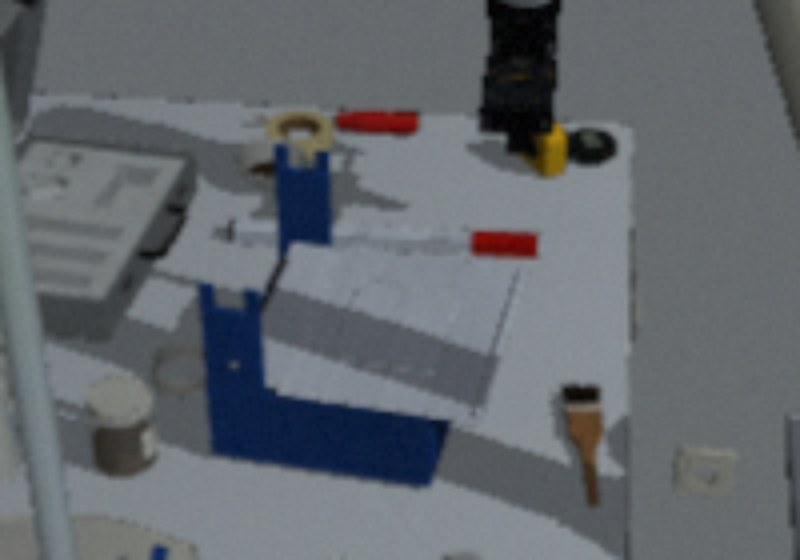

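I lifted before the fingers had closed. They move at about 70 mm/s. The bar still lies in place, red end at about (505,243) in the crop. I'll reopen, re-measure and try again.

Emit:
play_rows(commands="0 1 1 0 0 0;0 .1 1 0 0 0;0 0 .5 0 0 0;0 0 0 0 0 0;0 0 0 0 0 0;0 0 0 0 0 0;0 0 0 0 0 0;0 0 0 0 0 0;0 0 0 0 0 0;0 0 0 0 0 0", grip=87)

```text
time_s: 7.1
tcp_pos: [0.4361, -0.4026, 0.1484]
ee_rot: [[-1.0, -0.015, -0.0], [-0.015, 1.0, 0.0], [0.0, 0.0, -1.0]]
wrist_force: [-0.1, 0.5, 0.1]
gripper_width: 0.833
gripper_force: 0.0
```

Run:
```python
from h import *
s=r.sense();print(s['tcp_pos'],s['gripper_width'])
p,d,I=show("wrist","w4");P=pts("w",d,I);Z=P[...,2]
m=masks(p)['red']&(d>0)&(Z>.01)&(Z<.03)
k,l,st,ce=cv2.connectedComponentsWithStats(m.astype(np.uint8))
for i in range(1,k):
    if st[i,4]>100:print(st[i],rect(P[l==i]))
```

```text
[ 0.43607592 -0.4025652   0.14837173] 0.8328010396002179
[ 312  158   17   64 1066] (array([ 443., -403.]), array([70., 18.]), 0.8)
```

Emit:
play_rows(commands="0 0 -1 0 0 0;0 0 -1 0 0 0;0 0 -1 0 0 0;0 0 -1 0 0 0;0 0 -.85 0 0 0;0 0 0 0 0 0;0 0 0 0 0 0")

```text
time_s: 7.85
tcp_pos: [0.4365, -0.4029, 0.0035]
ee_rot: [[-1.0, -0.016, -0.0], [-0.016, 1.0, -0.0], [0.0, -0.0, -1.0]]
wrist_force: [0.7, 0.6, 0.1]
gripper_width: 1.0
gripper_force: 0.0
```

Emit:
play_rows(commands="0 0 0 0 0 0;0 0 0 0 0 0;0 0 0 0 0 0;0 0 0 0 0 0;0 0 0 0 0 0;0 0 0 0 0 0;0 0 0 0 0 0;0 0 0 0 0 0;0 0 0 0 0 0;0 0 0 0 0 0;0 0 0 0 0 0;0 0 0 0 0 0;0 0 0 0 0 0;0 0 0 0 0 0;0 0 0 0 0 0", grip=0)

```text
time_s: 9.35
tcp_pos: [0.4362, -0.4026, 0.0032]
ee_rot: [[-1.0, -0.015, 0.0], [-0.015, 1.0, -0.0], [-0.0, -0.0, -1.0]]
wrist_force: [-0.1, -1.1, -0.4]
gripper_width: 0.007
gripper_force: 0.0
```

Emit:
play_rows(commands="0 -.2 .3 0 0 0;0 -.3 .6 0 0 0;0 -.3 .8 0 0 0;0 -.3 .5 0 0 0;0 0 0 0 0 0;0 0 0 0 0 0")

```text
time_s: 9.95
tcp_pos: [0.4359, -0.4355, 0.0692]
ee_rot: [[-1.0, -0.014, 0.0], [-0.014, 1.0, 0.0], [-0.0, 0.0, -1.0]]
wrist_force: [-0.1, -0.5, -0.5]
gripper_width: 0.009
gripper_force: 0.0
```

Run:
```python
from h import *
s=r.sense();print(s['tcp_pos'],s['wrist_force'],s['moment'],s['gripper_width'])
p,d,I=show("side","s2",(220,90,420,230),4)
p,d,I=show("wrist","w5");P=pts("w",d,I)
n=(d>0)&(abs(P[...,1]-s['tcp_pos'][1])<.02)&(P[...,2]>.012)&(P[...,2]<.2)&(P[...,0]>.35)&(P[...,0]<.85);q=P[n]
for x in np.arange(.38,.8,.03):
    w=abs(q[:,0]-x)<.01
    if w.sum()>5:print(round(x,2),np.round(np.median(q[w],0),4),w.sum())
```

```text
[ 0.43588367 -0.43548353  0.06915302] [-0.11920831 -0.52841861 -0.4974538 ] [ 0.13908175 -0.17228327  0.00308641] 0.008810128518284048
0.41 [ 0.406  -0.4372  0.1989] 7223
0.44 [ 0.4355 -0.4348  0.1546] 639
```

View pics/s2.png

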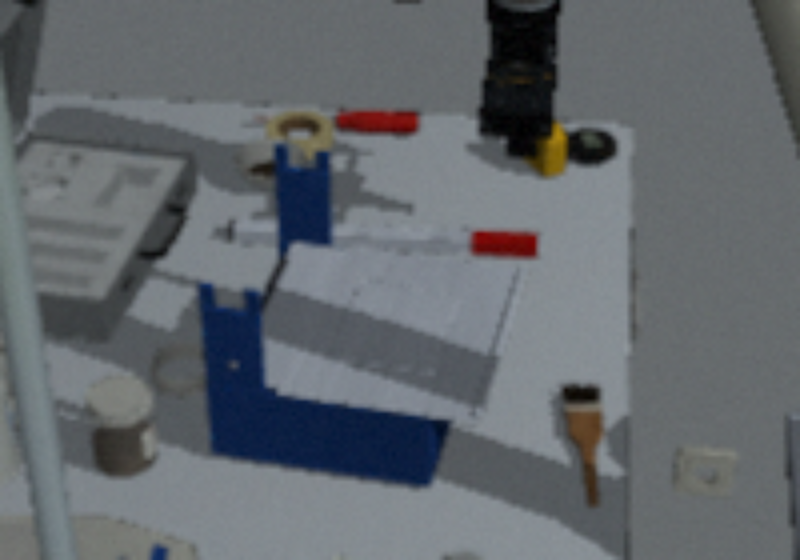

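The fingers shut on nothing. I need to compare where the cameras put the bar with where they put the gripper.

Run:
```python
from h import *
s=r.sense()
for n in("side","top"):
    I=cams.camera_info(n);print(n,'tcp proj',proj(I,s['tcp_pos']),'bar red end',proj(I,[.407,-.403,.02]),proj(I,[.482,-.403,.02]))
    p,d=cams.capture(n);m=masks(p)['red'];k,l,st,ce=cv2.connectedComponentsWithStats(m.astype(np.uint8))
    for i in range(1,k):
        x,y,w,h,a=st[i]
        if a>40:print(st[i],ce[i],np.round(ray(I,*ce[i],.02),3))
p=cv2.imread("pics/w5_f.png");cv2.imwrite("pics/v1.png",p)
I=cams.camera_info("wrist");print('wrist tcp',proj(I,s['tcp_pos']),proj(I,[.444,-.403,.02]),np.round(-I['R'].T@I['t'],3))
```

```text
side tcp proj [348.82390816 135.76545904] bar red end [354.47354399 149.47212126] [337.28008084 148.45874435]
[  91    0   83  224 5148] [134.77020202 101.74300699] [ 1.534 -0.716  0.02 ]
[554 111  17  28 353] [562.39093484 124.66855524] [-0.555 -0.712  0.02 ]
[304 118  20   5  88] [314.53409091 119.89772727] [ 0.608 -0.634  0.02 ]
[538 143  26  40 412] [550.30825243 162.70873786] [-0.413 -0.39   0.02 ]
[338 148  16   6  83] [345.59036145 150.53012048] [ 0.445 -0.391  0.02 ]
[207 174   9   8  43] [211.27906977 177.74418605] [ 0.969 -0.141  0.02 ]
top tcp proj [437.26611809 187.49568296] bar red end [430.79750265 200.05363082] [423.40690254 186.5238254 ]
[   0    0  106  146 6750] [35.1122963  90.25333333] [1.651 1.289 0.02 ]
[ 263    0   62  120 4336] [293.85539668  69.47255535] [ 1.392 -0.056  0.02 ]
[ 77 146  33  20 426] [ 92.48122066 156.50704225] [1.115 1.023 0.02 ]
[ 67 156  14  13  51] [ 72.         161.92156863] [1.111 1.115 0.02 ]
[ 51 158  22  14 158] [ 61.53797468 164.61392405] [1.11  1.162 0.02 ]
[423 188  10  13  55] [427.41818182 194.14545455] [ 0.44  -0.402  0.02 ]
[609 389  12  11  95] [613.74736842 394.73684211] [-0.502 -0.66   0.02 ]
wrist tcp [320.53385111 221.1785834 ] [358.92435617 213.53525497] [ 0.37  -0.436  0.268]
```

View pics/v1.png

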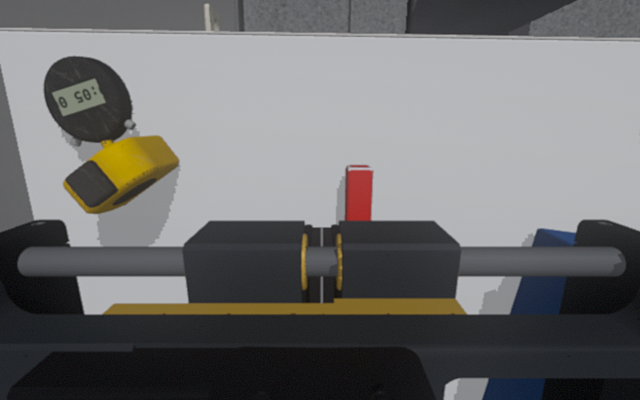

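Run:
```python
from h import *
s=r.sense()
out=[]
for n in("side","top"):
    I=cams.camera_info(n);p,d=cams.capture(n);u,v=proj(I,s['tcp_pos']);u0,v0=int(u)-40,int(v)-45
    q=cv2.resize(p[v0:v0+70,u0:u0+80],None,fx=5,fy=5,interpolation=cv2.INTER_CUBIC)
    for X,c in((s['tcp_pos'],(0,255,0)),([.444,-.403,.02],(255,0,255)),(s['tcp_pos']+[0,0,.051+.019],(0,255,255))):
        a=proj(I,X);cv2.circle(q,(int((a[0]-u0)*5),int((a[1]-v0)*5)),3,c,-1)
    out.append(q)
    P=pts(n,d,I)[v0:v0+70,u0:u0+80];w=(abs(P[...,0]-.436)<.04)&(abs(P[...,1]+.4355)<.06)&(P[...,2]>.04)
    print(n,np.percentile(P[w],[0,5,50,95],axis=0).round(3))
cv2.imwrite("pics/v2.png",np.hstack(out))
```

```text
side [[ 0.401 -0.495  0.105]
 [ 0.407 -0.453  0.127]
 [ 0.438 -0.417  0.237]
 [ 0.471 -0.396  0.294]]
top [[ 0.396 -0.495  0.108]
 [ 0.397 -0.482  0.273]
 [ 0.409 -0.404  0.401]
 [ 0.431 -0.381  0.434]]
```

View pics/v2.png

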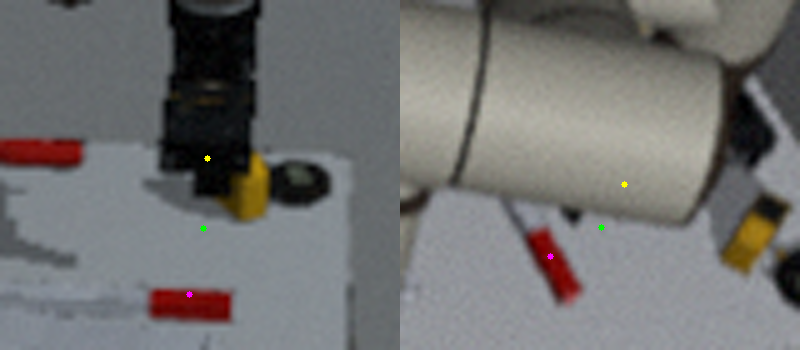

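Both views show the real fingertips about 35 mm above the reported TCP: side-crop tips end at (210,195), while the reported TCP projects to (205,228). So the earlier closing passed over the bar. I'll descend in small steps and watch the force.

Emit:
play_rows(commands="0 1 0 0 0 0;0 .1 0 0 0 0;0 0 0 0 0 0;0 0 0 0 0 0;0 0 0 0 0 0;0 0 0 0 0 0;0 0 0 0 0 0;0 0 0 0 0 0;0 0 -1 0 0 0;0 0 -1 0 0 0;0 0 -.3 0 0 0;0 0 -.2 0 0 0;0 0 0 0 0 0", grip=87)

```text
time_s: 11.55
tcp_pos: [0.4363, -0.4028, -0.0058]
ee_rot: [[-1.0, -0.015, -0.0], [-0.015, 1.0, -0.0], [0.0, -0.0, -1.0]]
wrist_force: [0.2, 0.0, 0.0]
gripper_width: 0.99
gripper_force: 0.0
```

Emit:
play_rows(commands="0 0 -.1 0 0 0;0 0 -.1 0 0 0;0 0 0 0 0 0")

```text
time_s: 11.85
tcp_pos: [0.4363, -0.4026, -0.0115]
ee_rot: [[-1.0, -0.015, 0.001], [-0.015, 1.0, -0.0], [-0.001, -0.0, -1.0]]
wrist_force: [0.3, -0.5, 0.5]
gripper_width: 0.996
gripper_force: 0.0
```

Emit:
play_rows(commands="0 0 -.1 0 0 0;0 0 -.1 0 0 0;0 0 0 0 0 0")

```text
time_s: 12.15
tcp_pos: [0.4359, -0.4024, -0.0183]
ee_rot: [[-1.0, -0.015, -0.001], [-0.015, 1.0, 0.0], [0.001, 0.0, -1.0]]
wrist_force: [-0.4, 0.5, 0.4]
gripper_width: 0.997
gripper_force: 0.0
```

Run:
```python
from h import *
s=r.sense();print(s['tcp_pos'],s['wrist_force'])
I=cams.camera_info("side");p,d=cams.capture("side");u,v=proj(I,s['tcp_pos']);u0,v0=int(u)-40,int(v)-35
q=cv2.resize(p[v0:v0+60,u0:u0+80],None,fx=6,fy=6,interpolation=cv2.INTER_CUBIC)
a=proj(I,s['tcp_pos']);cv2.circle(q,(int((a[0]-u0)*6),int((a[1]-v0)*6)),3,(0,255,0),-1)
cv2.imwrite("pics/v3.png",q)
P=pts("side",d,I);m=(p.max(2)<60)&(abs(P[...,0]-.436)<.03)&(abs(P[...,1]+.403)<.08)&(P[...,2]>0)&(P[...,2]<.12)
print(np.percentile(P[m],[0,2,5,50],axis=0).round(3))
```

```text
[ 0.43585518 -0.40235011 -0.01828667] [-0.38631462  0.53795468  0.36494224]
[[ 0.406 -0.477  0.023]
 [ 0.407 -0.469  0.025]
 [ 0.408 -0.463  0.026]
 [ 0.433 -0.358  0.067]]
```

View pics/v3.png

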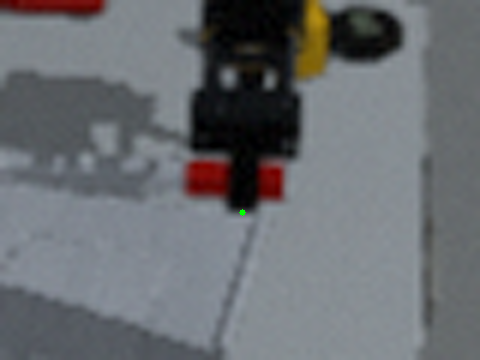

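There is no contact at TCP z = -18 mm, so the offset is confirmed. I'll feel for the table.

Emit:
play_rows(commands="0 0 -.1 0 0 0;0 0 -.1 0 0 0;0 0 -.1 0 0 0;0 0 0 0 0 0")

```text
time_s: 12.6
tcp_pos: [0.4357, -0.4023, -0.0275]
ee_rot: [[-1.0, -0.015, -0.001], [-0.015, 1.0, 0.001], [0.001, 0.001, -1.0]]
wrist_force: [-0.9, -0.1, -0.7]
gripper_width: 0.999
gripper_force: 0.0
```

Emit:
play_rows(commands="0 0 -.1 0 0 0;0 0 0 0 0 0")

```text
time_s: 12.8
tcp_pos: [0.4359, -0.4024, -0.0302]
ee_rot: [[-1.0, -0.015, -0.001], [-0.015, 1.0, 0.0], [0.001, 0.0, -1.0]]
wrist_force: [-0.8, 0.4, -0.8]
gripper_width: 1.0
gripper_force: 0.0
```

Emit:
play_rows(commands="0 0 -.1 0 0 0;0 0 0 0 0 0")

```text
time_s: 13.0
tcp_pos: [0.4359, -0.4024, -0.0333]
ee_rot: [[-1.0, -0.015, -0.001], [-0.015, 1.0, 0.0], [0.001, 0.0, -1.0]]
wrist_force: [-0.1, 0.0, -0.5]
gripper_width: 1.0
gripper_force: 0.0
```

Emit:
play_rows(commands="0 0 0 0 0 0;0 0 0 0 0 0;0 0 0 0 0 0;0 0 0 0 0 0;0 0 0 0 0 0;0 0 0 0 0 0;0 0 0 0 0 0;0 0 0 0 0 0;0 0 0 0 0 0;0 0 0 0 0 0;0 0 0 0 0 0;0 0 0 0 0 0;0 0 0 0 0 0;0 0 0 0 0 0;0 0 0 0 0 0", grip=0)

```text
time_s: 14.5
tcp_pos: [0.4362, -0.4026, -0.0328]
ee_rot: [[-1.0, -0.015, 0.0], [-0.015, 1.0, -0.0], [-0.0, -0.0, -1.0]]
wrist_force: [-0.7, -0.9, -1.1]
gripper_width: 0.23
gripper_force: 30.0
```

Emit:
play_rows(commands="0 -.1 .2 0 0 0;0 -.3 .5 0 0 0;0 -.3 .8 0 0 0;0 -.3 .5 0 0 0;0 0 0 0 0 0;0 0 0 0 0 0")

```text
time_s: 15.1
tcp_pos: [0.4354, -0.432, 0.0267]
ee_rot: [[-1.0, -0.014, -0.001], [-0.014, 1.0, 0.001], [0.001, 0.001, -1.0]]
wrist_force: [0.4, 1.6, -2.1]
gripper_width: 0.224
gripper_force: 30.0
```

Run:
```python
from h import *
s=r.sense();print(s['tcp_pos'],s['wrist_force'],s['moment'],s['gripper_width'])
I=cams.camera_info("side");p,d=cams.capture("side");P=pts("side",d,I)
cv2.imwrite("pics/v4.png",cv2.resize(p[100:190,250:390],None,fx=5,fy=5,interpolation=cv2.INTER_CUBIC))
w=(d>0)&(abs(P[...,1]+.436)<.03)&(P[...,2]>.02)&(P[...,2]<.15);q=P[w]
for x in np.arange(.39,.8,.03):
    k=abs(q[:,0]-x)<.012
    if k.sum()>2:print(round(x,2),np.round(np.median(q[k],0),3),k.sum())
```

```text
[ 0.43544398 -0.43197994  0.02668299] [ 0.35560511  1.61027231 -2.09128391] [ 0.17160417  0.08939375 -0.00473352] 0.2242727177144651
0.42 [ 0.421 -0.422  0.074] 30
0.45 [ 0.451 -0.416  0.078] 30
0.48 [ 0.477 -0.421  0.076] 37
0.51 [ 0.51  -0.421  0.074] 36
0.54 [ 0.539 -0.422  0.075] 39
0.57 [ 0.57  -0.422  0.073] 34
0.6 [ 0.599 -0.422  0.074] 32
0.63 [ 0.631 -0.42   0.073] 33
0.66 [ 0.662 -0.434  0.078] 5
0.72 [ 0.72  -0.423  0.07 ] 33
0.75 [ 0.743 -0.418  0.072] 17
```

View pics/v4.png

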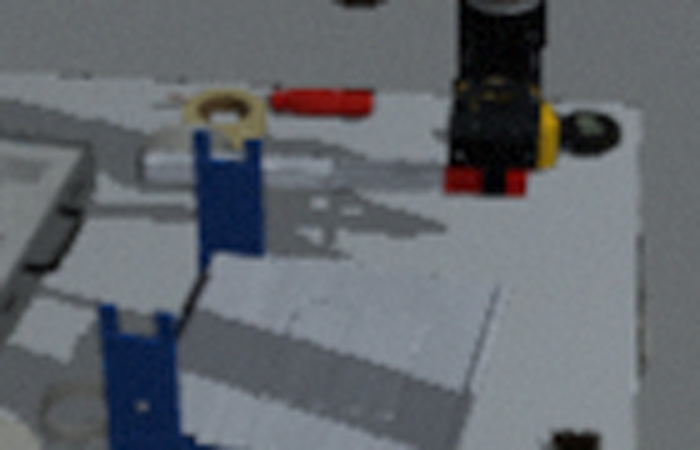

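The bar is gripped and level, with its centre at TCP z + 43 mm. I'll raise it, turn it +82.5° so the grip is on the bin's -y side, and bring it in front of the lip.

Emit:
play_rows(commands="0 0 .6 0 0 0;0 0 1 0 0 0;0 0 1 0 0 0;0 0 1 0 0 0;0 0 1 0 0 0;0 0 1 0 0 0;0 0 .4 0 0 0;-.2 .47 0 0 0 .5;-.2 .47 0 0 0 1;-.2 .47 0 0 0 1;-.2 .47 0 0 0 1;-.2 .47 0 0 0 1;-.2 .47 0 0 0 1;-.2 .47 0 0 0 1;-.2 .47 0 0 0 1;-.2 .47 0 0 0 1;-.2 .47 0 0 0 1;0 0 0 0 0 .1;0 0 0 0 0 0")

```text
time_s: 17.05
tcp_pos: [0.376, -0.2912, 0.2063]
ee_rot: [[-0.117, -0.993, -0.001], [-0.993, 0.117, 0.0], [-0.0, 0.001, -1.0]]
wrist_force: [0.5, -0.5, -0.1]
gripper_width: 0.224
gripper_force: 30.0
```

Run:
```python
from h import *
s=r.sense();print(s['tcp_pos'],np.round(s['joints']),np.degrees(np.arctan2(s['ee_rot'][1][0],s['ee_rot'][0][0])),s['wrist_force'])
for n in("side","top"):
    p,d=cams.capture(n);I=cams.camera_info(n);P=pts(n,d,I)
    w=(d>0)&(abs(P[...,0]-.4)<.06)&(P[...,2]>.225)&(P[...,2]<.28)&(P[...,1]>-.25)&(P[...,1]<.1)
    q=P[w]
    for y in np.arange(-.24,.06,.03):
        k=abs(q[:,1]-y)<.012
        if k.sum()>2:print(n,round(y,2),np.round(np.median(q[k],0),3),np.round(np.percentile(q[k],90,axis=0),3)[2],k.sum())
    print(rect(q))
cv2.imwrite("pics/v5.png",cv2.resize(cams.capture("side")[0][80:240,220:420],None,fx=3,fy=3))
```

```text
[ 0.37602296 -0.29124313  0.20625112] [-18.   6. -18.  -0. -66.  11.] -96.69578170598955 [ 0.51900233 -0.53315495 -0.10808831]
side -0.24 [ 0.386 -0.239  0.257] 0.261 18
side -0.21 [ 0.387 -0.208  0.257] 0.26 22
side -0.18 [ 0.392 -0.177  0.257] 0.261 22
side -0.15 [ 0.394 -0.155  0.256] 0.26 25
side -0.12 [ 0.399 -0.117  0.256] 0.259 23
side -0.09 [ 0.401 -0.089  0.256] 0.259 27
side -0.06 [ 0.406 -0.063  0.256] 0.259 28
side -0.03 [ 0.409 -0.024  0.256] 0.258 30
side 0.0 [ 0.412 -0.001  0.255] 0.258 28
side 0.03 [0.413 0.02  0.247] 0.257 15
(array([ 400., -114.]), array([275.,  21.]), 83.0)
top -0.18 [ 0.382 -0.18   0.255] 0.258 37
top -0.15 [ 0.386 -0.151  0.257] 0.26 41
top -0.12 [ 0.391 -0.12   0.256] 0.259 32
top -0.09 [ 0.398 -0.092  0.255] 0.26 28
top -0.06 [ 0.404 -0.061  0.255] 0.259 20
top -0.03 [ 0.4   -0.03   0.254] 0.259 41
top 0.0 [ 0.404 -0.     0.253] 0.257 41
(array([397., -90.]), array([214.,  24.]), 83.1)
```

View pics/v5.png

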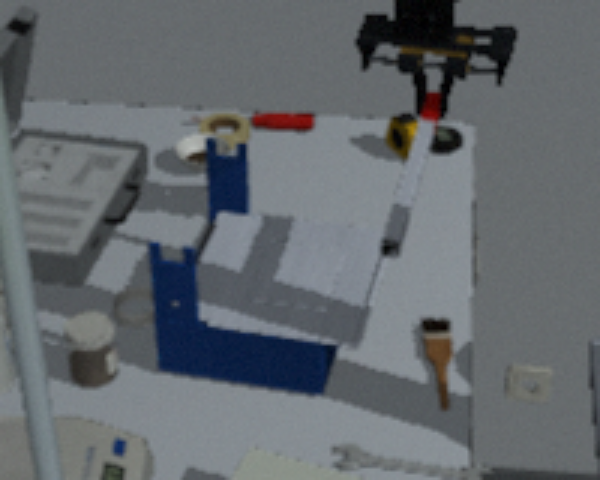

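The bar is level and parallel to the bin's y. Now down and in under the lip.

Emit:
play_rows(commands="0 0 -1 0 0 0;0 0 -1 0 0 0;0 0 -1 0 0 0;0 0 -1 0 0 0;0 0 -1 0 0 0;0 0 -.7 0 0 0;0 0 -.4 0 0 0;0 0 0 0 0 0;.6 -.07 0 0 0 0;.6 -.07 0 0 0 0;.59 -.07 0 0 0 0;0 0 0 0 0 0")

```text
time_s: 18.4
tcp_pos: [0.4333, -0.299, 0.0251]
ee_rot: [[-0.115, -0.993, 0.004], [-0.993, 0.115, -0.002], [0.001, -0.004, -1.0]]
wrist_force: [0.5, 0.0, -0.8]
gripper_width: 0.225
gripper_force: 30.0
```

Emit:
play_rows(commands=".066 -.008 .4 0 0 0;.066 -.008 .6 0 0 0;0 0 .2 0 0 0;.232 -.027 .583 0 0 0;.232 -.027 .583 0 0 0;0 0 0 0 0 0")

```text
time_s: 19.0
tcp_pos: [0.4477, -0.3004, 0.0966]
ee_rot: [[-0.114, -0.994, 0.001], [-0.994, 0.114, -0.001], [0.001, -0.001, -1.0]]
wrist_force: [-2.3, -3.1, -1.4]
gripper_width: 0.227
gripper_force: 30.2
```

```bash
cat > bar.py <<'E'
from h import *
s=r.sense();t=s['tcp_pos'];print(t,s['wrist_force'],s['moment'])
O=np.array([.5666,-.1344]);X=np.array([.9932,-.1167]);Y=np.array([.1167,.9932])
def tob(P):
    q=P[...,:2]-O;return np.stack([q@X,q@Y,P[...,2]],-1)*1000
b=tob(t);print('bar exp x,z',b[0],b[2]+43,'grip y',b[1])
if __name__=="__main__":
  for n in("side","top"):
    p,d=cams.capture(n);I=cams.camera_info(n);B=tob(pts(n,d,I))
    for y in range(-150,150,25):
        k=(d>0)&(abs(B[...,1]-y)<10)&(abs(B[...,0]-b[0])<22)&(abs(B[...,2]-b[2]-43)<30)
        if k.sum()>3:print(n,y,np.median(B[k],0).round(),k.sum())
    k=(d>0)&(abs(B[...,1])<80)&(B[...,2]>100)&(B[...,0]>-140)&(B[...,0]<130)
    print(n,'flap pts',np.percentile(B[k],[2,50,98],axis=0).round().tolist() if k.sum() else 0)
E
python3 bar.py
```

```text
[ 0.44767203 -0.30044785  0.09661764] [-2.33034617 -3.08621229 -1.43259092] [-0.78242422  0.95608134  0.47091498]
bar exp x,z -98.74147522522036 139.61764145972037 grip y -178.79762363993726
side -150 [ -99. -148.  141.] 21
side -125 [ -97. -123.  140.] 17
side -100 [-101. -100.  142.] 38
side -75 [-99. -73. 140.] 34
side -50 [-97. -50. 141.] 31
side -25 [-95. -27. 140.] 34
side 0 [-97.   1. 142.] 35
side 25 [-99.  26. 142.] 29
side 50 [-97.  50. 141.] 40
side 75 [-99.  74. 141.] 38
side 100 [-99. 101. 141.] 45
side 125 [-101.  122.  142.] 32
side flap pts [[-135.0, -73.0, 102.0], [-63.0, 23.0, 144.0], [74.0, 74.0, 524.0]]
top 75 [-101.   78.  137.] 27
top 100 [-97. 100. 138.] 37
top 125 [-101.  119.  138.] 17
top flap pts [[-135.0, -77.0, 101.0], [-77.0, 24.0, 471.0], [76.0, 78.0, 524.0]]
```

The flap is lifting and the bar stays level. I'll follow the rest of the arc.

Emit:
play_rows(commands=".381 -.045 .667 0 0 0;.381 -.045 .667 0 0 0;.579 -.068 .55 0 0 0;.579 -.068 .55 0 0 0;.662 -.078 .33 0 0 0;.662 -.078 .33 0 0 0;0 0 0 0 0 0")

```text
time_s: 19.8
tcp_pos: [0.5468, -0.3119, 0.1872]
ee_rot: [[-0.116, -0.993, 0.001], [-0.993, 0.116, -0.001], [0.0, -0.001, -1.0]]
wrist_force: [-2.6, -0.8, -3.1]
gripper_width: 0.227
gripper_force: 30.0
```

```bash
python3 bar.py
```

```text
[ 0.54680573 -0.31185524  0.18715495] [-2.5950876  -0.77037784 -3.08646624] [-0.50862098  0.46469056  0.02776366]
bar exp x,z 1.0493594980662817 230.1549508430978 grip y -178.55853171690993
side -150 [   7. -154.  224.] 24
side -125 [   7. -119.  221.] 10
side -100 [   2. -102.  227.] 17
side -75 [ -3. -76. 234.] 14
side -50 [  2. -53. 230.] 15
side -25 [ -1. -27. 234.] 20
side 0 [ -3.   2. 237.] 18
side 25 [ -2.  24. 237.] 20
side 50 [ -1.  51. 234.] 19
side 75 [  1.  75. 230.] 24
side 100 [ -2.  99. 233.] 21
side 125 [ -0. 122. 230.] 29
side flap pts [[-134.0, -67.0, 112.0], [-8.0, 29.0, 555.0], [79.0, 65.0, 629.0]]
top 75 [ -2.  79. 220.] 5
top 100 [ -2. 100. 220.] 6
top 125 [ -2. 122. 219.] 4
top flap pts [[-135.0, -77.0, 394.0], [-13.0, 9.0, 572.0], [49.0, 48.0, 634.0]]
```

Emit:
play_rows(commands=".72 -.085 0 0 0 0;.72 -.085 0 0 0 0;.72 -.085 0 0 0 0;.48 -.057 0 0 0 0;.24 -.028 0 0 0 0;0 0 0 0 0 0;0 0 0 0 0 0")

```text
time_s: 20.6
tcp_pos: [0.6189, -0.323, 0.1857]
ee_rot: [[-0.114, -0.993, -0.028], [-0.993, 0.114, 0.002], [0.001, 0.028, -1.0]]
wrist_force: [-20.5, -4.1, 1.9]
gripper_width: 0.296
gripper_force: 39.8
```

```bash
python3 bar.py
python3 - <<'E'
from h import *
I=cams.camera_info("side");p,d=cams.capture("side")
cv2.imwrite("pics/v6.png",cv2.resize(p[70:220,230:380],None,fx=4,fy=4,interpolation=cv2.INTER_CUBIC))
E
```

```text
[ 0.61888539 -0.32304733  0.18565245] [-20.52954383  -4.11601452   1.94914313] [-1.29544242  6.46260984  1.22644498]
bar exp x,z 73.9449920038347 228.65244589003171 grip y -181.26282573528357
side -150 [  59. -153.  228.] 11
side -125 [  57. -129.  205.] 17
side 0 [ 59.  -2. 218.] 4
side 50 [ 61.  45. 214.] 4
side 75 [ 60.  81. 217.] 4
side 100 [ 58.  98. 224.] 4
side 125 [ 63. 122. 214.] 20
side flap pts [[-135.0, -67.0, 119.0], [6.0, 30.0, 569.0], [123.0, 58.0, 640.0]]
top 100 [ 58. 100. 209.] 10
top 125 [ 59. 121. 203.] 7
top flap pts [[-135.0, -75.0, 317.0], [26.0, 9.0, 578.0], [119.0, 50.0, 644.0]]
```

View pics/v6.png

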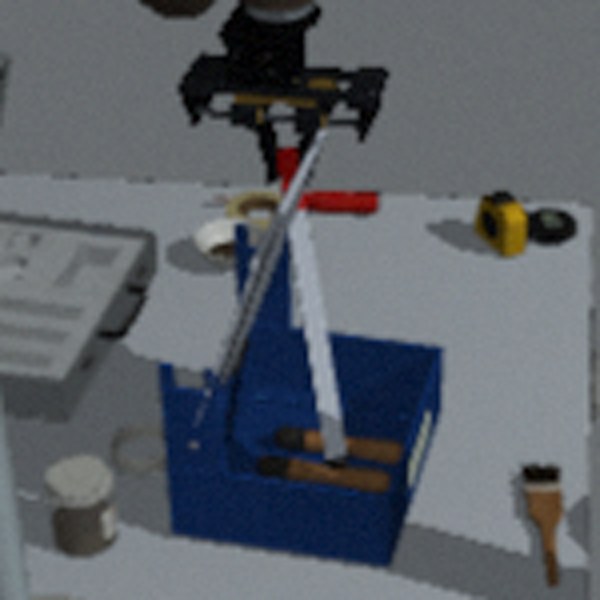

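Something blocks at bin x ≈ 74: 20 N, with the contact about 60 mm from the grip. The crop shows the bar swung, with its far end at (335,450) and two pestles in the bin at (340,445) and (325,475). I'll get the bar's 3D line.

Run:
```python
from bar import *
p,d=cams.capture("side");I=cams.camera_info("side");B=tob(pts("side",d,I))
for cx,cy in((288,160),(290,185),(303,230),(308,260),(315,300),(320,340),(325,380),(330,420),(335,440),(200,400),(225,370),(255,290),(300,190)):
    u,v=230+cx/4,70+cy/4;u,v=int(round(u)),int(round(v));print((cx,cy),B[v-1:v+2,u-1:u+2].reshape(-1,3).round()[[3,4,5]].tolist(),p[v,u])
```

```text
[ 0.61881869 -0.32297008  0.18582739] [-20.25209893  -4.56052986   2.60991475] [-1.27477379  6.4379189   1.31969508]
bar exp x,z 73.86973555668094 228.82739200127529 grip y -181.1938829967002
(288, 160) [[81.0, -184.0, 243.0], [77.0, -186.0, 243.0], [73.0, -187.0, 242.0]] [ 8  9 92]
(290, 185) [[74.0, -158.0, 231.0], [29.0, -7.0, 322.0], [26.0, -10.0, 321.0]] [101  95 124]
(303, 230) [[49.0, -118.0, 205.0], [46.0, -121.0, 203.0], [126.0, -446.0, -1.0]] [171 160 152]
(308, 260) [[39.0, -93.0, 189.0], [36.0, -98.0, 187.0], [106.0, -384.0, 1.0]] [173 161 152]
(315, 300) [[25.0, -69.0, 161.0], [19.0, -59.0, 168.0], [79.0, -312.0, -4.0]] [173 166 155]
(320, 340) [[12.0, -29.0, 143.0], [7.0, -27.0, 145.0], [3.0, -25.0, 147.0]] [172 161 155]
(325, 380) [[-1.0, 10.0, 125.0], [-5.0, 9.0, 126.0], [-8.0, 5.0, 123.0]] [170 163 153]
(330, 420) [[-12.0, 39.0, 102.0], [-16.0, 42.0, 104.0], [-21.0, 45.0, 108.0]] [117 109 103]
(335, 440) [[-25.0, 61.0, 97.0], [-27.0, 56.0, 94.0], [-30.0, 51.0, 90.0]] [120 112 104]
(200, 400) [[83.0, 125.0, 172.0], [80.0, 124.0, 172.0], [77.0, 122.0, 170.0]] [78 45 29]
(225, 370) [[79.0, 65.0, 165.0], [91.0, 16.0, 129.0], [100.0, -27.0, 98.0]] [78 74 70]
(255, 290) [[50.0, 47.0, 245.0], [63.0, -8.0, 208.0], [77.0, -67.0, 168.0]] [87 80 78]
(300, 190) [[36.0, -59.0, 284.0], [59.0, -159.0, 224.0], [142.0, -492.0, 25.0]] [ 74  70 106]
```

The flap load, plus its damping at my speed, levered the bar round in the pads: it has pitched about 29° and yawed about 22°. I'll back out over the rim, lay the bar down, regrasp it, and next time go slowly and higher.

Emit:
play_rows(commands="-.33 .04 0 0 0 0;-.1 .012 .3 0 0 0;0 0 .4 0 0 0;0 0 .4 0 0 0;0 0 .4 0 0 0;-.33 .04 0 0 0 0;-.33 .04 0 0 0 0;-.33 .04 0 0 0 0;-.33 .04 0 0 0 0;0 0 0 0 0 0")

```text
time_s: 21.8
tcp_pos: [0.5775, -0.315, 0.2336]
ee_rot: [[-0.116, -0.993, -0.0], [-0.993, 0.116, 0.0], [-0.0, 0.0, -1.0]]
wrist_force: [-2.8, 0.1, -1.0]
gripper_width: 0.227
gripper_force: 29.6
```

```bash
cat > barline.py <<'E'
from bar import *
# bright bar line in side view: points near TCP+43mm within 330 mm, bright, above given z, not flap
def line(n="side"):
    p,d=cams.capture(n);I=cams.camera_info(n);B=tob(pts(n,d,I));g=tob(t)+[0,0,43]
    k=(d>0)&masks(p)['red']&(np.linalg.norm(B-g,axis=-1)<90);q=B[k];print('red',len(q),q.mean(0).round() if len(q) else '')
    return p,d,I,B,g
E
python3 - <<'E'
from barline import *
p,d,I,B,g=line();print(s['gripper_width'])
# coarse dump: for slices of y list x,z of points above rim in front-of-flap region
for y in range(-170,140,20):
    k=(d>0)&(abs(B[...,1]-y)<6)&(B[...,2]>60)&(B[...,2]<300)&(B[...,0]>-170)&(B[...,0]<90)&(p.min(2)>85)
    q=B[k];print(y,q[np.argsort(q[:,2])][::max(1,len(q)//6)].round()[:,[0,2]].astype(int).tolist())
E
```

```text
[ 0.57746539 -0.31503057  0.23361262] [-2.77299958  0.12610292 -1.04673459] [0.14940797 0.75621441 0.13431048]
bar exp x,z 31.871095423709512 276.6126202613902 grip y -178.13429509494983
red 45 [  35. -170.  278.]
0.22674090434830557
-170 [[24, 258], [16, 278], [15, 283]]
-150 [[24, 229], [24, 233], [24, 241], [27, 245], [27, 254]]
-130 [[24, 207], [25, 224], [24, 231], [27, 233], [28, 239], [26, 246]]
-110 [[24, 180], [30, 197], [23, 202], [40, 208], [31, 210], [31, 214], [31, 220]]
-90 [[21, 161], [25, 174], [29, 181], [42, 185], [34, 188], [31, 193], [41, 194], [31, 203]]
-70 [[22, 137], [41, 154], [22, 160], [30, 162], [31, 166], [33, 169], [36, 175]]
-50 [[21, 115], [22, 130], [36, 137], [32, 142], [29, 144], [21, 149], [29, 155]]
-30 [[-94, 67], [24, 106], [21, 112], [30, 117], [21, 120], [33, 124], [36, 128]]
-10 [[19, 72], [21, 88], [20, 95], [20, 99], [29, 103], [32, 108], [29, 113]]
10 [[35, 63], [20, 68], [-95, 72], [24, 77], [32, 81], [32, 84]]
30 [[26, 60], [-94, 62], [20, 62], [27, 62], [31, 67], [19, 67], [31, 70], [-95, 73], [35, 73]]
50 [[-94, 68], [71, 178]]
70 []
90 []
110 []
130 [[44, 230], [31, 259], [20, 280], [20, 284]]
```

The bar has re-clamped flat, so the yaw is gone, but it droops about 47° in the pads. I'll tilt the tool about the bin's x axis to level it, half first.

Emit:
play_rows(commands=".009 .075 .033 .392 -.046 0;.009 .075 .033 .392 -.046 0;.009 .075 .033 .392 -.046 0;.009 .075 .033 .392 -.046 0;.009 .075 .033 .392 -.046 0;.009 .075 .033 .392 -.046 0;.009 .075 .033 .392 -.046 0;0 0 0 0 0 0;0 0 0 0 0 0")

```text
time_s: 22.75
tcp_pos: [0.5809, -0.3008, 0.2394]
ee_rot: [[-0.107, -0.993, 0.047], [-0.91, 0.116, 0.397], [-0.4, -0.0, -0.916]]
wrist_force: [-1.6, -1.7, -2.7]
gripper_width: 0.228
gripper_force: 30.0
```

```bash
cat > slices.py <<'E'
from bar import *
R=np.array(s['ee_rot']);print(R.round(3).tolist(),s['gripper_width'],np.round(s['joints']))
g=tob(t-R[:,2]*.043);print('grip',g.round())
def slices(n="side",mn=85):
    p,d=cams.capture(n);I=cams.camera_info(n);B=tob(pts(n,d,I));P=[]
    for y in range(-170,150,20):
        k=(d>0)&(abs(B[...,1]-y)<8)&(B[...,2]>50)&(B[...,2]<330)&(abs(B[...,0]-g[0])<18)&(p.min(2)>mn)
        if k.sum()>3:q=B[k];P.append([y,*np.percentile(q[:,2],[10,50,90]).round(),np.median(q[:,0]).round(),k.sum()])
    print(n,np.array(P).astype(int).tolist())
if __name__=="__main__":slices()
E
python3 slices.py
```

```text
[ 0.58090889 -0.30078169  0.23941313] [-1.56064751 -1.69647834 -2.67629829] [-1.78702497  0.78219084  0.33438241]
bar exp x,z 33.62833005723588 282.4131298580065 grip y -163.5804466618929
[[-0.107, -0.993, 0.047], [-0.91, 0.116, 0.397], [-0.4, -0.0, -0.916]] 0.2278940776582688 [-26.  30.  25. -22. -93.  19.]
grip [  34. -181.  279.]
side [[-150, 235, 247, 258, 30, 12], [-130, 222, 236, 244, 31, 27], [-110, 207, 220, 228, 35, 32], [-90, 191, 201, 216, 33, 34], [-70, 171, 185, 197, 33, 40], [-50, 156, 166, 180, 32, 38], [-30, 137, 148, 268, 31, 33], [-10, 121, 130, 139, 33, 28], [10, 101, 110, 120, 30, 27], [30, 81, 94, 174, 30, 27], [50, 77, 80, 288, 29, 8], [70, 221, 268, 315, 34, 4], [90, 245, 313, 313, 20, 5], [110, 250, 313, 316, 19, 5], [130, 234, 265, 297, 33, 12]]
```

The bar still slips in pitch, so I'll regrasp. First raise it, then withdraw slowly toward -x.

Emit:
play_rows(commands="0 0 .4 0 0 0;0 0 .4 0 0 0;0 0 .4 0 0 0;0 0 .4 0 0 0;0 0 .4 0 0 0;-.4 .047 0 0 0 0;-.4 .047 0 0 0 0;-.4 .047 0 0 0 0;-.4 .047 0 0 0 0;-.4 .047 0 0 0 0;-.4 .047 0 0 0 0;-.4 .047 0 0 0 0;0 0 0 0 0 0")

```text
time_s: 24.1
tcp_pos: [0.4944, -0.2895, 0.3013]
ee_rot: [[-0.106, -0.993, 0.045], [-0.909, 0.115, 0.4], [-0.403, 0.001, -0.915]]
wrist_force: [-5.4, -0.0, 1.4]
gripper_width: 0.226
gripper_force: 30.1
```

```bash
python3 slices.py
```

```text
[ 0.49438918 -0.28946491  0.30130343] [-5.40152980e+00 -3.65800474e-03  1.44188992e+00] [-0.6252836   1.47789871  0.76932543]
bar exp x,z -53.62371440043498 344.3034263482185 grip y -162.43747225488235
[[-0.106, -0.993, 0.045], [-0.909, 0.115, 0.4], [-0.403, 0.001, -0.915]] 0.22558098818308261 [-28.  21.  20. -22. -97.  21.]
grip [ -54. -180.  341.]
side [[-150, 299, 304, 309, -54, 12], [-130, 277, 291, 302, -53, 38], [-110, 260, 272, 282, -50, 41], [-90, 240, 251, 283, -53, 37], [-70, 215, 226, 244, -52, 36], [-50, 191, 205, 252, -53, 46], [-30, 173, 183, 231, -51, 37], [-10, 149, 162, 180, -55, 33], [10, 129, 140, 149, -56, 34], [30, 120, 126, 227, -55, 15], [90, 279, 282, 284, -39, 7], [110, 277, 280, 284, -39, 6]]
```

Emit:
play_rows(commands="-.4 .047 .2 0 0 0;-.4 .047 .2 0 0 0;-.4 .047 .2 0 0 0;-.4 .047 .2 0 0 0;-.4 .047 .1 0 0 0;-.4 .047 0 0 0 0;-.4 .047 0 0 0 0;-.4 .047 0 0 0 0;-.4 .047 0 0 0 0;-.4 .047 0 0 0 0;-.4 .047 0 0 0 0;-.4 .047 0 0 0 0;0 0 0 0 0 0")

```text
time_s: 25.45
tcp_pos: [0.3516, -0.2726, 0.3274]
ee_rot: [[-0.106, -0.993, 0.048], [-0.909, 0.116, 0.399], [-0.402, -0.001, -0.916]]
wrist_force: [1.0, -0.8, -0.6]
gripper_width: 0.225
gripper_force: 30.0
```

```bash
python3 slices.py
```

```text
[ 0.3515702  -0.27263825  0.32739931] [ 1.03584896 -0.76884693 -0.60790772] [-1.11931607  0.05624558  0.01071976]
bar exp x,z -197.43519268159562 370.3993078297457 grip y -162.39220556340567
[[-0.106, -0.993, 0.048], [-0.909, 0.116, 0.399], [-0.402, -0.001, -0.916]] 0.22480006423817514 [-34.   9.   7. -21. -98.  27.]
grip [-197. -180.  367.]
side [[-150, 318, 324, 328, -197, 10], [-130, 304, 315, 325, -196, 37], [-110, 286, 295, 302, -197, 38], [-90, 262, 272, 283, -195, 41], [-70, 240, 251, 259, -196, 37], [-50, 216, 227, 238, -196, 43], [-30, 196, 208, 216, -195, 37], [-10, 174, 186, 193, -197, 33], [10, 151, 162, 173, -195, 37], [30, 135, 145, 151, -194, 17]]
```

The bar is out and the flap has shut. I'll swing it back to the right-hand area.

Emit:
play_rows(commands=".2 -1 0 0 0 0;.2 -1 0 0 0 0;.2 -1 0 0 0 -.3;.2 -1 0 0 0 -.6;.2 -1 0 0 0 -1;0 -.2 0 0 0 -1;0 0 0 0 0 -1;0 0 0 0 0 -1;0 0 0 0 0 -1;0 0 0 0 0 -1;0 0 0 0 0 -1;0 0 0 0 0 -1;0 0 0 0 0 -.7;0 0 0 0 0 0")

```text
time_s: 26.9
tcp_pos: [0.3827, -0.4272, 0.327]
ee_rot: [[-0.915, -0.017, 0.402], [-0.016, 1.0, 0.007], [-0.402, -0.0, -0.915]]
wrist_force: [-0.9, 0.8, -1.7]
gripper_width: 0.228
gripper_force: 30.0
```

Emit:
play_rows(commands="0 0 -.9 0 0 0;0 0 -.9 0 0 0;0 0 -.9 0 .2 0;0 0 -.9 0 .3 0;0 0 -.9 0 .3 0;0 0 -.9 0 .3 0;0 0 -.9 0 .3 0;0 0 -.9 0 .3 0;0 0 -.8 0 .3 0;0 0 -.8 0 .3 0;0 0 -.8 0 .3 0;0 0 0 0 .13 0;0 0 0 0 0 0")

```text
time_s: 28.2
tcp_pos: [0.3838, -0.4292, 0.0386]
ee_rot: [[-1.0, -0.016, 0.004], [-0.016, 1.0, 0.006], [-0.004, 0.006, -1.0]]
wrist_force: [0.1, 0.2, -0.3]
gripper_width: 0.223
gripper_force: 30.0
```

```bash
cat > tab.py <<'E'
from h import *
s=r.sense();print(s['tcp_pos'],np.round(s['ee_rot'],3).tolist(),s['wrist_force'],s['gripper_width'])
def tab(ylo=-.5,yhi=-.32,zlo=.012,zhi=.2):
  for n in("side",):
    p,d=cams.capture(n);I=cams.camera_info(n);P=pts(n,d,I);L=[]
    for x in np.arange(.3,.82,.03):
        k=(d>0)&(abs(P[...,0]-x)<.01)&(P[...,1]>ylo)&(P[...,1]<yhi)&(P[...,2]>zlo)&(P[...,2]<zhi)&(p.max(2)>70)
        if k.sum()>3:q=P[k];L.append([round(x,2),*np.median(q,0).round(3)[1:],np.percentile(q[:,2],90).round(3),int(k.sum())])
    for l in L:print(*l)
tab()
E
python3 tab.py
```

```text
[ 0.38380923 -0.42918909  0.03861799] [[-1.0, -0.016, 0.004], [-0.016, 1.0, 0.006], [-0.004, 0.006, -1.0]] [ 0.14976846  0.2114007  -0.32348522] 0.22312520466569413
0.36 -0.419 0.082 0.091 27
0.39 -0.416 0.068 0.082 11
0.42 -0.421 0.072 0.163 36
0.45 -0.419 0.065 0.072 31
0.48 -0.418 0.058 0.065 30
0.51 -0.418 0.05 0.058 28
0.54 -0.418 0.045 0.052 28
0.57 -0.418 0.038 0.044 27
0.6 -0.419 0.032 0.042 26
0.63 -0.416 0.027 0.03 26
0.72 -0.482 0.024 0.026 6
0.75 -0.491 0.021 0.03 6
0.81 -0.441 0.052 0.058 37
```

Emit:
play_rows(commands="0 0 -.6 0 0 0;0 0 -.6 0 0 0;0 0 -.6 0 0 0;0 0 -.5 0 0 0;0 0 0 0 0 0;0 0 0 0 0 0")

```text
time_s: 28.85
tcp_pos: [0.3836, -0.4295, -0.0286]
ee_rot: [[-1.0, -0.014, 0.008], [-0.014, 1.0, 0.004], [-0.008, 0.004, -1.0]]
wrist_force: [-0.5, 0.1, -0.8]
gripper_width: 0.226
gripper_force: 30.0
```

Emit:
play_rows(commands="0 0 0 0 0 0;0 0 0 0 0 0;0 0 0 0 0 0;0 0 0 0 0 0;0 0 0 0 0 0;0 0 0 0 0 0;0 0 1 0 0 0;0 0 1 0 0 0;0 0 1 0 0 0;0 0 1 0 0 0;0 0 1 0 0 0;0 0 0 0 0 0", grip=87)

```text
time_s: 30.05
tcp_pos: [0.3854, -0.4308, 0.1248]
ee_rot: [[-1.0, -0.015, 0.012], [-0.015, 1.0, -0.001], [-0.012, -0.001, -1.0]]
wrist_force: [0.8, -1.0, 1.2]
gripper_width: 0.995
gripper_force: 0.0
```

Run:
```python
from tab import *
p,d,I=show("wrist","w6");P=pts("w",d,I);Z=P[...,2]
m=masks(p)['red']&(d>0)&(Z>.01)&(Z<.03)
k,l,st,ce=cv2.connectedComponentsWithStats(m.astype(np.uint8))
for i in range(1,k):
    if st[i,4]>100:q=P[l==i];print(st[i],rect(q),np.percentile(q,[1,99],axis=0).round(4).tolist())
```

```text
[ 0.38535414 -0.43083854  0.12482216] [[-1.0, -0.015, 0.012], [-0.015, 1.0, -0.001], [-0.012, -0.001, -1.0]] [ 0.75407661 -1.01863404  1.150564  ] 0.9947292337701181
0.36 -0.422 0.019 0.024 16
0.39 -0.419 0.02 0.164 19
0.42 -0.426 0.019 0.023 15
0.45 -0.421 0.019 0.024 20
0.48 -0.422 0.018 0.02 18
0.51 -0.422 0.018 0.022 16
0.54 -0.421 0.019 0.022 17
0.57 -0.42 0.017 0.022 18
0.6 -0.424 0.017 0.023 18
0.63 -0.417 0.019 0.023 19
0.72 -0.48 0.024 0.029 8
0.75 -0.484 0.026 0.032 5
0.81 -0.437 0.053 0.058 45
[ 312  147   19   70 1317] (array([ 378., -428.]), array([70., 18.]), 0.6) [[0.3429, -0.4369, 0.0168], [0.4111, -0.4187, 0.0201]]
```

Emit:
play_rows(commands="-.2 .08 -1 0 .08 0;0 0 -1 0 0 0;0 0 -1 0 0 0;0 0 -1 0 0 0;0 0 -.8 0 0 0;0 0 -.4 0 0 0;0 0 -.09 0 0 0;0 0 0 0 0 0")

```text
time_s: 30.95
tcp_pos: [0.374, -0.4243, -0.0369]
ee_rot: [[-1.0, -0.014, -0.013], [-0.014, 1.0, 0.009], [0.013, 0.009, -1.0]]
wrist_force: [-6.3, 9.0, 20.0]
gripper_width: 0.996
gripper_force: 10.3
```

Emit:
play_rows(commands="0 0 0 0 0 0;0 0 0 0 0 0;0 0 0 0 0 0;0 0 0 0 0 0;0 0 0 0 0 0;0 0 0 0 0 0;0 0 0 0 0 0;0 0 0 0 0 0;0 0 0 0 0 0;0 0 0 0 0 0;0 0 0 0 0 0;0 0 0 0 0 0;0 0 0 0 0 0", grip=0)

```text
time_s: 32.25
tcp_pos: [0.3789, -0.4287, -0.0371]
ee_rot: [[-1.0, -0.015, -0.003], [-0.015, 1.0, 0.001], [0.003, 0.001, -1.0]]
wrist_force: [0.3, -2.7, 6.2]
gripper_width: 0.225
gripper_force: 31.0
```

Emit:
play_rows(commands="0 0 .2 0 0 0;0 0 .5 0 0 0;0 0 .8 0 0 0;0 0 1 0 0 0;0 0 1 0 0 0;0 0 1 0 0 0;0 0 1 0 0 0;0 0 1 0 0 0;0 0 .8 0 0 0;0 0 .5 0 0 0;0 0 .2 0 0 0")

```text
time_s: 33.35
tcp_pos: [0.3767, -0.426, 0.2021]
ee_rot: [[-1.0, -0.014, -0.007], [-0.014, 1.0, 0.006], [0.007, 0.006, -1.0]]
wrist_force: [0.4, 0.2, -1.8]
gripper_width: 0.228
gripper_force: 30.0
```

Emit:
play_rows(commands="0 .3 0 0 0 .3;0 .3 0 0 0 .6;0 .3 0 0 0 .6;0 .3 0 0 0 .6;0 .3 0 0 0 .6;0 .3 0 0 0 .6;0 .3 0 0 0 .6;0 .3 0 0 0 .6;0 .3 0 0 0 .6;0 .3 0 0 0 .6;0 .3 0 0 0 .6;0 .3 0 0 0 .6;0 .3 0 0 0 .6;0 .3 0 0 0 .6;0 .3 0 0 0 .6;0 .28 0 0 0 .6;0 0 0 0 0 .3;0 0 0 0 0 0")

```text
time_s: 35.15
tcp_pos: [0.3759, -0.2822, 0.2]
ee_rot: [[-0.116, -0.993, -0.009], [-0.993, 0.116, -0.005], [0.006, 0.008, -1.0]]
wrist_force: [0.5, 0.3, -1.8]
gripper_width: 0.227
gripper_force: 30.0
```

```bash
sed -i 's/43/47/g;s/\.043/.047/' bar.py slices.py; python3 slices.py
```

```text
[ 0.37593111 -0.28219823  0.19996519] [ 0.4925446   0.25674953 -1.84482109] [-0.13438307 -0.02869964  0.0369978 ]
bar exp x,z -172.12428698361182 246.96519119246352 grip y -169.0442625629978
[[-0.116, -0.993, -0.009], [-0.993, 0.116, -0.005], [0.006, 0.008, -1.0]] 0.22671952488597522 [-17.   6. -19.   0. -65.  10.]
grip [-172. -169.  247.]
side [[-130, 250, 256, 257, -171, 13], [-110, 249, 255, 259, -172, 15], [-90, 247, 256, 259, -168, 16], [-70, 251, 256, 258, -168, 16], [-50, 248, 256, 258, -170, 13], [-30, 245, 255, 258, -171, 18], [-10, 248, 256, 257, -170, 16], [10, 249, 254, 258, -173, 19], [30, 247, 254, 257, -170, 17], [50, 247, 256, 258, -170, 17], [70, 254, 255, 256, -166, 11], [90, 250, 255, 256, -165, 11], [110, 253, 256, 256, -164, 10], [130, 234, 239, 256, -165, 9]]
```

Emit:
play_rows(commands="0 0 -.5 0 0 0;0 0 -1 0 0 0;0 0 -1 0 0 0;0 0 -1 0 0 0;0 0 -1 0 0 0;0 0 -.8 0 0 0;0 0 -.5 0 0 0;0 0 -.27 0 0 0;0 0 0 0 0 0;.4 -.05 0 0 0 0;.6 -.07 0 0 0 0;.5 -.07 0 0 0 0;.35 -.05 0 0 0 0;0 0 0 0 0 0")

```text
time_s: 36.6
tcp_pos: [0.435, -0.2907, 0.0199]
ee_rot: [[-0.116, -0.993, -0.003], [-0.993, 0.116, -0.007], [0.008, 0.003, -1.0]]
wrist_force: [-0.1, -0.2, -1.9]
gripper_width: 0.227
gripper_force: 30.0
```

Emit:
play_rows(commands=".077 -.009 .344 0 0 0;.077 -.009 .344 0 0 0;.077 -.009 .344 0 0 0;.077 -.009 .344 0 0 0;.077 -.009 .344 0 0 0;.077 -.009 .344 0 0 0;.075 -.009 .283 0 0 0;.075 -.009 .283 0 0 0;.075 -.009 .283 0 0 0;.075 -.009 .283 0 0 0;.124 -.015 .267 0 0 0;.124 -.015 .267 0 0 0;.124 -.015 .267 0 0 0;.124 -.015 .267 0 0 0;.174 -.02 .25 0 0 0;.174 -.02 .25 0 0 0;.174 -.02 .25 0 0 0;.174 -.02 .25 0 0 0;0 0 0 0 0 0")

```text
time_s: 38.5
tcp_pos: [0.4922, -0.2973, 0.1783]
ee_rot: [[-0.116, -0.993, -0.005], [-0.993, 0.116, -0.007], [0.008, 0.004, -1.0]]
wrist_force: [-1.5, 0.5, -3.5]
gripper_width: 0.227
gripper_force: 30.0
```

```bash
python3 slices.py
```

```text
[ 0.49219219 -0.29732889  0.17830212] [-1.53043604  0.47853192 -3.50456354] [-0.1923653   0.27171502  0.03999565]
bar exp x,z -54.8880366809951 225.30211801132873 grip y -170.50436895367918
[[-0.116, -0.993, -0.005], [-0.993, 0.116, -0.007], [0.008, 0.004, -1.0]] 0.22691038712354566 [-15.  17.  -8.   1. -65.   8.]
grip [ -55. -170.  225.]
side [[-130, 220, 229, 236, -61, 7], [-110, 224, 231, 263, -62, 9], [-90, 222, 257, 264, -61, 11], [-70, 225, 238, 263, -62, 9], [-50, 225, 234, 262, -62, 11], [-30, 224, 248, 264, -61, 12], [-10, 221, 234, 265, -61, 12], [10, 222, 233, 265, -61, 13], [30, 217, 233, 264, -61, 14], [50, 224, 231, 255, -62, 5], [90, 229, 232, 234, -56, 4], [110, 226, 232, 248, -55, 15], [130, 231, 243, 256, -52, 13]]
```

It is level and the loads are low. Continuing slowly.

Emit:
play_rows(commands=".207 -.024 .208 0 0 0;.207 -.024 .208 0 0 0;.207 -.024 .208 0 0 0;.207 -.024 .208 0 0 0;.248 -.029 .167 0 0 0;.248 -.029 .167 0 0 0;.248 -.029 .167 0 0 0;.248 -.029 .167 0 0 0;.265 -.031 .133 0 0 0;.265 -.031 .133 0 0 0;.265 -.031 .133 0 0 0;.265 -.031 .133 0 0 0;0 0 0 0 0 0")

```text
time_s: 39.85
tcp_pos: [0.5788, -0.3073, 0.2385]
ee_rot: [[-0.116, -0.993, -0.005], [-0.993, 0.116, -0.007], [0.008, 0.004, -1.0]]
wrist_force: [-1.1, -0.7, -1.2]
gripper_width: 0.231
gripper_force: 30.0
```

```bash
python3 slices.py
```

```text
[ 0.57883337 -0.30731176  0.23850316] [-1.08808335 -0.726954   -1.19676681] [-0.11145689  0.31412448 -0.00139021]
bar exp x,z 32.32898206097758 285.5031632649749 grip y -170.30832968647442
[[-0.116, -0.993, -0.005], [-0.993, 0.116, -0.007], [0.008, 0.004, -1.0]] 0.23114385914398108 [-14.  24.  10.   0. -77.   7.]
grip [  33. -170.  286.]
side [[-130, 282, 294, 295, 31, 13], [-110, 289, 294, 298, 32, 15], [-90, 277, 295, 317, 28, 13], [-70, 283, 293, 296, 31, 14], [-50, 287, 293, 322, 35, 19], [-30, 285, 294, 322, 36, 16], [-10, 283, 294, 296, 31, 20], [10, 279, 292, 296, 31, 21], [30, 290, 295, 296, 32, 13], [50, 293, 296, 324, 34, 9], [70, 291, 294, 324, 32, 9], [90, 292, 292, 295, 33, 7], [110, 285, 293, 309, 35, 25], [130, 294, 300, 314, 42, 14]]
```

Emit:
play_rows(commands=".228 -.027 .04 0 0 0;.228 -.027 .04 0 0 0;.228 -.027 .04 0 0 0;.228 -.027 .04 0 0 0;.228 -.027 .04 0 0 0;.228 -.027 .04 0 0 0;.228 -.027 .04 0 0 0;.228 -.027 .04 0 0 0;0 0 0 0 0 0;0 0 0 0 0 0")

```text
time_s: 40.9
tcp_pos: [0.6323, -0.3134, 0.2473]
ee_rot: [[-0.116, -0.993, -0.007], [-0.993, 0.116, -0.006], [0.007, 0.006, -1.0]]
wrist_force: [-1.2, 0.5, -2.5]
gripper_width: 0.229
gripper_force: 30.0
```

```bash
python3 slices.py
python3 - <<'E'
from bar import *
for n in("side","top"):
    p,d=cams.capture(n);I=cams.camera_info(n);B=tob(pts(n,d,I));m=masks(p)['blue']&(d>0)&(B[...,2]>195)&(B[...,2]<212)
    k,l,st,ce=cv2.connectedComponentsWithStats(m.astype(np.uint8))
    for i in range(1,k):
        if st[i,4]>2:q=B[l==i];print(n,q.mean(0).round(),q.min(0).round(),q.max(0).round(),st[i,4])
E
```

```text
[ 0.63226962 -0.31341362  0.24725452] [-1.2067162   0.48123339 -2.48376816] [-0.09460913  0.21610027  0.01491936]
bar exp x,z 86.11395782007486 294.2545216417375 grip y -170.1326780420353
[[-0.116, -0.993, -0.007], [-0.993, 0.116, -0.006], [0.007, 0.006, -1.0]] 0.22862464650512723 [-13.  29.  20.   0. -81.   6.]
grip [  86. -170.  294.]
side [[-130, 240, 302, 304, 83, 14], [-110, 112, 195, 304, 101, 41], [-90, 116, 181, 304, 101, 48], [-70, 115, 194, 302, 102, 48], [-50, 133, 191, 302, 102, 44], [-30, 121, 189, 302, 102, 47], [-10, 125, 189, 303, 102, 43], [10, 153, 207, 302, 102, 40], [30, 300, 303, 304, 87, 8], [50, 300, 302, 304, 87, 10], [70, 300, 302, 328, 89, 10], [90, 178, 215, 303, 102, 19], [110, 193, 242, 301, 102, 48], [130, 232, 293, 305, 100, 45]]
[ 0.63205551 -0.31337471  0.24735518] [-0.98051109 -0.03379619 -2.48376963] [-0.04739518  0.30911632  0.05385252]
bar exp x,z 85.8967619900363 294.35517518426263 grip y -170.119024542306
side [  69. -115.  199.] [  63. -119.  196.] [  73. -111.  206.] 8
side [111. 124. 202.] [106. 120. 198.] [116. 130. 206.] 9
side [ 70. 124. 201.] [ 65. 118. 197.] [ 76. 128. 207.] 10
top [ 65. 120. 200.] [ 58. 118. 196.] [ 72. 122. 206.] 6
```

Emit:
play_rows(commands=".04 0 -.25 0 0 0;.02 0 -.3 0 0 0;0 0 -.3 0 0 0;0 0 -.3 0 0 0;0 0 -.3 0 0 0;0 0 -.3 0 0 0;0 0 -.3 0 0 0;0 0 -.3 0 0 0;0 0 -.2 0 0 0;0 0 0 0 0 0")

```text
time_s: 42.05
tcp_pos: [0.6331, -0.3133, 0.1693]
ee_rot: [[-0.117, -0.993, -0.009], [-0.993, 0.117, -0.005], [0.006, 0.009, -1.0]]
wrist_force: [-2.4, 0.3, -3.1]
gripper_width: 0.229
gripper_force: 30.0
```

```bash
cat > seat.py <<'E'
from bar import *
for n in("side","top"):
    p,d=cams.capture(n);I=cams.camera_info(n);B=tob(pts(n,d,I));z=b[2]+47
    for lo,hi in((-145,-124),(-110,-80),(-40,40),(80,110),(124,140)):
        k=(d>0)&(B[...,1]>lo)&(B[...,1]<hi)&(abs(B[...,2]-z-8)<5)&(abs(B[...,0]-88)<18)&(p.min(2)>60)
        if k.sum()>3:q=B[k];print(n,lo,hi,q.mean(0).round(1),np.percentile(q[:,0],[5,95]).round(),k.sum())
E
python3 seat.py
```

```text
[ 0.63305955 -0.31329699  0.16933536] [-2.35462882  0.26658327 -3.09675924] [-0.05782959  0.50205275  0.03966404]
bar exp x,z 86.88490205632515 216.3353576962185 grip y -169.92466021863675
side -145 -124 [  91.  -131.7  223.7] [ 80. 102.] 13
side -110 -80 [ 89.7 -96.  224.9] [ 80. 100.] 26
side -40 40 [ 9.120e+01 -1.000e-01  2.243e+02] [ 80. 102.] 83
side 80 110 [ 90.7  94.9 223.4] [ 80. 102.] 33
side 124 140 [ 94.  128.7 224.4] [ 84. 101.] 9
top -40 40 [ 94.4 -16.2 224.7] [91. 98.] 24
top 80 110 [ 88.4  95.  222.9] [ 76. 100.] 32
top 124 140 [ 86.6 127.7 222. ] [80. 93.] 7
```

Emit:
play_rows(commands="0 0 -.2 0 0 0;0 0 -.2 0 0 0;0 0 -.2 0 0 0;0 0 -.1 0 0 0;0 0 0 0 0 0")

```text
time_s: 42.65
tcp_pos: [0.6333, -0.3134, 0.149]
ee_rot: [[-0.117, -0.993, -0.008], [-0.993, 0.117, -0.006], [0.007, 0.008, -1.0]]
wrist_force: [-1.4, 0.2, -3.2]
gripper_width: 0.23
gripper_force: 30.0
```

Emit:
play_rows(commands="0 0 -.1 0 0 0;0 0 -.1 0 0 0;0 0 0 0 0 0;0 0 0 0 0 0")

```text
time_s: 43.05
tcp_pos: [0.6337, -0.3136, 0.1437]
ee_rot: [[-0.117, -0.993, -0.007], [-0.993, 0.117, -0.006], [0.007, 0.006, -1.0]]
wrist_force: [-1.4, -0.1, -1.2]
gripper_width: 0.228
gripper_force: 30.0
```

```bash
python3 seat.py
```

```text
[ 0.63373488 -0.31355118  0.14374801] [-1.40036884 -0.0573797  -1.17082332] [ 0.11382309  0.51008573 -0.00234386]
bar exp x,z 87.58530592850062 190.74800993717986 grip y -170.0983154418119
side -145 -124 [  89.7 -129.4  200.1] [80. 99.] 10
side -110 -80 [ 92.  -95.5 200.5] [ 81. 101.] 26
side -40 40 [ 90.6   1.  199.7] [ 81. 102.] 75
side 80 110 [ 91.5  95.5 199.6] [ 81. 103.] 35
side 124 140 [ 88.8 128.9 198.7] [80. 98.] 8
top 80 110 [ 86.8  96.  198.8] [76. 97.] 27
top 124 140 [ 85.6 126.6 197. ] [77. 94.] 6
```

It is in the notches. Settle 1 mm, open, and rise.

Emit:
play_rows(commands="0 0 -.04 0 0 0;0 0 0 0 0 0;0 0 0 0 0 0")

```text
time_s: 43.45
tcp_pos: [0.6341, -0.3136, 0.1432]
ee_rot: [[-0.116, -0.993, -0.006], [-0.993, 0.116, -0.007], [0.007, 0.005, -1.0]]
wrist_force: [-2.0, -0.2, -0.4]
gripper_width: 0.229
gripper_force: 30.0
```

Emit:
play_rows(commands="0 0 0 0 0 0;0 0 0 0 0 0;0 0 0 0 0 0;0 0 0 0 0 0;0 0 0 0 0 0;0 0 .5 0 0 0;0 0 1 0 0 0;0 0 1 0 0 0;0 0 1 0 0 0;0 0 1 0 0 0;0 0 1 0 0 0;0 0 0 0 0 0", grip=60)

```text
time_s: 44.65
tcp_pos: [0.6358, -0.3148, 0.3142]
ee_rot: [[-0.117, -0.993, 0.004], [-0.993, 0.116, -0.011], [0.011, -0.005, -1.0]]
wrist_force: [0.3, 0.4, 0.1]
gripper_width: 0.69
gripper_force: 0.0
```

Run:
```python
from bar import *
for n in("side","top"):
    p,d,I=show(n,n+"9");B=tob(pts(n,d,I))
    for lo,hi in((-175,-150),(-110,-80),(-40,40),(80,110),(124,140)):
        k=(d>0)&(B[...,1]>lo)&(B[...,1]<hi)&(abs(B[...,2]-198)<7)&(abs(B[...,0]-88)<18)&(p.max(2)>60)
        if k.sum()>3:q=B[k];print(n,lo,hi,q.mean(0).round(1),k.sum())
    k=(d>0)&(abs(B[...,1])<80)&(B[...,2]>250)&(B[...,2]<335)&(abs(B[...,0]-100)<80);print('flap',B[k].mean(0).round(),k.sum())
    # pestles: brown/orange inside bin
    h=hsv(p);m=(h[...,0]>5)&(h[...,0]<20)&(h[...,1]>90)&(d>0)&(abs(B[...,0])<105)&(abs(B[...,1])<118)&(B[...,2]<70)&(B[...,2]>5)
    k,l,st,ce=cv2.connectedComponentsWithStats(m.astype(np.uint8))
    for i in range(1,k):
        if st[i,4]>15:
            q=B[l==i];print(n,'pestle',st[i],cv2.minAreaRect(q[:,:2].astype(np.float32)),np.median(q[:,2]))
```

```text
[ 0.6357693  -0.31480262  0.3141744 ] [0.2767968  0.40503127 0.05189312] [ 0.03463482 -0.10709841  0.00302527]
bar exp x,z 89.75193544043361 361.1743989441229 grip y -171.10382703827904
side -175 -150 [  86.2 -162.6  198.9] 16
side -110 -80 [ 87.7 -94.1 199.5] 27
side -40 40 [ 87.3   1.  198.9] 84
side 80 110 [ 88.7  95.2 199. ] 37
side 124 140 [ 86.  130.4 197. ] 22
flap [ 93.   4. 296.] 286
side pestle [301 178  29  14 209] ((-21.177902221679688, -4.933528900146484), (75.50420379638672, 103.46826171875), 69.50891876220703) 33.19342987815158
top -110 -80 [ 86.8 -89.4 198.6] 18
top -40 40 [ 93.2  -8.8 199.3] 17
top 80 110 [ 82.8  93.6 198.3] 38
top 124 140 [ 80.9 127.7 198.1] 9
flap [ 87.   7. 293.] 437
top pestle [346 184   5  15  39] ((-16.20089340209961, 70.92373657226562), (13.930948257446289, 79.2233657836914), 85.92647552490234) 34.712526578736366
```

The bar sits in both notches at z ≈ 190 and the flap leans on it. Next is the lid.

Emit:
play_rows(commands="-.886 .452 0 0 0 0;-.886 .452 0 0 0 0;-.886 .452 0 0 0 0;-.886 .452 0 0 0 0;-.886 .452 0 0 0 0;-.886 .452 0 0 0 0;-.886 .452 0 0 0 0;0 1 0 0 0 .5;0 1 0 0 0 .5;0 1 0 0 0 .5;0 1 0 0 0 .5;0 1 0 0 0 .5;0 1 0 0 0 .5;0 1 0 0 0 .5;0 1 0 0 0 .5;0 1 0 0 0 .5;0 1 0 0 0 .5", grip=87)

```text
time_s: 46.45
tcp_pos: [0.4469, 0.0824, 0.3065]
ee_rot: [[0.594, -0.804, -0.003], [-0.804, -0.594, -0.01], [0.006, 0.008, -1.0]]
wrist_force: [-0.5, 0.0, -0.6]
gripper_width: 1.001
gripper_force: 0.0
```

```bash
cat > lid.py <<'E'
from h import *
def lidlook(z0=.055,z1=.075,ylo=.15,yhi=.45,xlo=.35,xhi=.66,kz=.09,names=("side","top")):
  for n in names:
    p,d=cams.capture(n);I=cams.camera_info(n);P=pts(n,d,I)
    a=(d>0)&(P[...,0]>xlo)&(P[...,0]<xhi)&(P[...,1]>ylo)&(P[...,1]<yhi)
    k,l,st,ce=cv2.connectedComponentsWithStats((a&(P[...,2]>z0)&(P[...,2]<z1)).astype(np.uint8))
    if k<2:continue
    i=1+np.argmax(st[1:,4]);print(n,'lid',rect(P[l==i]),st[i,4])
    m=(p.max(2)<60)&a&(P[...,2]>kz-.03)&(P[...,2]<kz+.03)
    k,l,st,ce=cv2.connectedComponentsWithStats(m.astype(np.uint8))
    for i in range(1,k):
        if 8<st[i,4]<1500:q=P[l==i];print(n,'knob',st[i],q.mean(0).round(4),np.percentile(q,[5,95],axis=0).round(3).tolist())
E
python3 -c "
from lid import *;s=r.sense();print(s['tcp_pos'],np.round(s['ee_rot'],3).tolist(),np.round(s['joints']));lidlook()"
```

```text
[0.44692767 0.08237089 0.30647186] [[0.594, -0.804, -0.003], [-0.804, -0.594, -0.01], [0.006, 0.008, -1.0]] [ 31.   1.  -9.   0. -80.   5.]
side lid (array([508., 292.]), array([230., 174.]), 73.7) 2924
side knob [309 249  10  13  98] [0.5051 0.2988 0.0904] [[0.494, 0.285, 0.071], [0.516, 0.307, 0.103]]
top lid (array([502., 290.]), array([226., 174.]), 73.9) 1892
top knob [273 214   6   8  42] [0.4966 0.2893 0.0949] [[0.487, 0.279, 0.079], [0.51, 0.3, 0.105]]
```

Emit:
play_rows(commands=".242 .867 -.45 0 0 .45;.242 .867 -.45 0 0 .45;.242 .867 -.45 0 0 .45;.242 .867 -.45 0 0 .45;.242 .867 -.45 0 0 .45;.242 .867 -.45 0 0 .45;.242 .867 -.45 0 0 .45;.242 .867 -.45 0 0 .45;0 0 0 0 0 0;0 0 0 0 0 0")

```text
time_s: 47.55
tcp_pos: [0.5054, 0.2886, 0.1983]
ee_rot: [[0.922, -0.388, 0.002], [-0.388, -0.922, -0.011], [0.006, 0.009, -1.0]]
wrist_force: [0.5, -0.6, 0.0]
gripper_width: 0.999
gripper_force: 0.0
```

Run:
```python
from h import *
s=r.sense();t=s['tcp_pos'];R=np.array(s['ee_rot']);print(t,R.round(3).tolist())
print('delta to knob',np.array([.505,.2905])-t[:2])
# fingers' real tips seen by side camera vs TCP: tip line
p,d,I=show("wrist","w7");P=pts("w",d,I)
k=(d>0)&(P[...,2]>.075)&(P[...,2]<.11)&(p.max(2)<70)&(abs(P[...,0]-.505)<.05)&(abs(P[...,1]-.29)<.05);print(k.sum(),P[k].mean(0) if k.sum() else '')
```

```text
[0.50539166 0.28860543 0.19830758] [[0.922, -0.388, 0.002], [-0.388, -0.922, -0.011], [0.006, 0.009, -1.0]]
delta to knob [-0.00039166  0.00189457]
639 [0.50864521 0.29004357 0.09954921]
```

Emit:
play_rows(commands=".03 .05 -1 .073 0 0;0 0 -1 0 0 0;0 0 -1 0 0 0;0 0 -1 0 0 0;0 0 -.8 0 0 0;0 0 -.4 0 0 0;0 0 -.2 0 0 0;0 0 0 0 0 0")

```text
time_s: 48.4
tcp_pos: [0.5071, 0.2906, 0.0382]
ee_rot: [[0.922, -0.388, 0.005], [-0.388, -0.922, 0.003], [0.003, -0.005, -1.0]]
wrist_force: [-0.1, 0.5, 0.6]
gripper_width: 0.994
gripper_force: 0.0
```

Emit:
play_rows(commands="0 0 0 0 0 0;0 0 0 0 0 0;0 0 0 0 0 0;0 0 0 0 0 0;0 0 0 0 0 0;0 0 0 0 0 0;0 0 0 0 0 0;0 0 0 0 0 0;0 0 0 0 0 0;0 0 0 0 0 0;0 0 0 0 0 0;0 0 0 0 0 0", grip=0)

```text
time_s: 49.6
tcp_pos: [0.5068, 0.2908, 0.0378]
ee_rot: [[0.922, -0.387, 0.004], [-0.387, -0.922, 0.003], [0.003, -0.004, -1.0]]
wrist_force: [-0.6, 0.0, -0.4]
gripper_width: 0.32
gripper_force: 30.0
```

Emit:
play_rows(commands="0 0 .3 0 0 0;0 0 .8 0 0 0;0 0 1 0 0 0;0 0 1 0 0 0;0 0 .9 0 0 0;-.3 -.9 0 0 0 -.36;-.3 -1 0 0 0 -.36;-.3 -1 0 0 0 -.36;-.3 -1 0 0 0 -.36;-.3 -1 0 0 0 -.36;-.3 -1 0 0 0 -.36;-.3 -1 0 0 0 -.36;-.3 -1 0 0 0 -.36;0 0 0 0 0 0")

```text
time_s: 51.0
tcp_pos: [0.4326, 0.0512, 0.158]
ee_rot: [[0.672, -0.741, 0.003], [-0.741, -0.672, 0.001], [0.002, -0.003, -1.0]]
wrist_force: [-0.3, -0.0, -2.7]
gripper_width: 0.314
gripper_force: 30.0
```

Emit:
play_rows(commands="-.03 -1 0 0 0 -.36;-.03 -1 0 0 0 -.36;-.03 -1 0 0 0 -.36;-.03 -1 0 0 0 -.36;-.03 -1 0 0 0 -.36;-.03 -1 0 0 0 -.36;-.03 -1 0 0 0 -.36;-.03 -1 0 0 0 -.36;-.03 -1 0 0 0 -.36;-.03 -1 0 0 0 -.36;.2 -.9 0 0 0 -.36;.2 -.9 0 0 0 -.36;.2 -.9 0 0 0 -.36;.2 -.9 0 0 0 -.36;.2 -.9 0 0 0 -.36;.2 -.8 0 0 0 -.36;0 0 0 0 0 0;0 0 0 0 0 0")

```text
time_s: 52.8
tcp_pos: [0.4618, -0.405, 0.1572]
ee_rot: [[-0.123, -0.992, 0.003], [-0.992, 0.123, -0.002], [0.002, -0.003, -1.0]]
wrist_force: [-0.5, 0.7, -2.5]
gripper_width: 0.319
gripper_force: 30.0
```

Run:
```python
from h import *
s=r.sense();print(s['tcp_pos'],np.round(s['ee_rot'],3).tolist(),s['gripper_width'],s['wrist_force'])
for n in("side","top"):
    p,d=cams.capture(n);I=cams.camera_info(n);P=pts(n,d,I)
    m=(d>0)&(P[...,2]>.14)&(P[...,2]<.2)&(P[...,0]>.2)&(P[...,0]<.6)&(P[...,1]<-.26)&(P[...,1]>-.6)&(p.min(2)>110)
    k,l,st,ce=cv2.connectedComponentsWithStats(m.astype(np.uint8));i=1+np.argmax(st[1:,4]);q=P[l==i]
    A=np.c_[q[:,:2],np.ones(len(q))];print(n,rect(q),st[i,4],'plane',np.linalg.lstsq(A,q[:,2],rcond=None)[0].round(3))
    m=(d>0)&(P[...,2]>.008)&(P[...,2]<.1)&(P[...,0]>.3)&(P[...,0]<.62)&(P[...,1]<-.3)&(P[...,1]>-.56)
    k,l,st,ce=cv2.connectedComponentsWithStats(m.astype(np.uint8))
    for i in range(1,k):
        if st[i,4]>8:print('obst',st[i],P[l==i].mean(0).round(3))
```

```text
[ 0.46180357 -0.40495675  0.15721641] [[-0.123, -0.992, 0.003], [-0.992, 0.123, -0.002], [0.002, -0.003, -1.0]] 0.31911936156355125 [-0.49680282  0.67847578 -2.46781883]
side (array([ 465., -401.]), array([185., 224.]), 89.5) 825 plane [-0.001  0.001  0.188]
top (array([ 359., -472.]), array([35., 68.]), 46.0) 68 plane [-0.009 -0.003  0.189]
obst [461 188   6   7  17] [ 0.397 -0.557  0.036]
```

Emit:
play_rows(commands="0 0 -.6 0 0 0;0 0 -1 0 0 0;0 0 -1 0 0 0;0 0 -1 0 0 0;0 0 -.9 0 0 0;0 0 -.6 0 0 0;0 0 -.35 0 0 0;0 0 -.15 0 0 0;0 0 -.05 0 0 0;0 0 0 0 0 0")

```text
time_s: 53.9
tcp_pos: [0.4626, -0.4053, -0.0107]
ee_rot: [[-0.122, -0.993, 0.005], [-0.993, 0.122, -0.004], [0.004, -0.006, -1.0]]
wrist_force: [0.8, -0.0, -2.7]
gripper_width: 0.321
gripper_force: 30.0
```

Emit:
play_rows(commands="0 0 0 0 0 0;0 0 0 0 0 0;0 0 0 0 0 0;0 0 0 0 0 0;0 0 0 0 0 0;0 0 .4 0 0 0;0 0 1 0 0 0;0 0 1 0 0 0;0 0 1 0 0 0;0 0 1 0 0 0;0 .5 1 0 0 0;0 1 1 0 0 0;0 1 1 0 0 0;0 1 .5 0 0 0;0 1 0 0 0 0;0 0 0 0 0 0", grip=87)

```text
time_s: 55.5
tcp_pos: [0.4619, -0.2677, 0.2276]
ee_rot: [[-0.119, -0.993, 0.007], [-0.993, 0.119, -0.003], [0.003, -0.008, -1.0]]
wrist_force: [0.1, -0.3, -0.4]
gripper_width: 1.0
gripper_force: 0.0
```

```bash
python3 -c "
from lid import *;s=r.sense();print(s['tcp_pos'],np.round(s['joints']));lidlook(.008,.03,-.55,-.28,.3,.62,.035)
p,d,I=show('wrist','w8');p,d,I=show('top','t8');p2=cv2.imread('pics/w8_f.png');cv2.imwrite('pics/v7.png',p2)"
```

```text
[ 0.46189349 -0.26768326  0.22757145] [-13.  11.  -9.   0. -70.   6.]
side lid (array([ 466., -403.]), array([186., 225.]), 89.8) 971
side knob [338 142   7   9  53] [ 0.4646 -0.3967  0.0372] [[0.453, -0.409, 0.019], [0.476, -0.382, 0.052]]
top lid (array([ 512., -478.]), array([50., 26.]), 12.4) 37
```

View pics/v7.png

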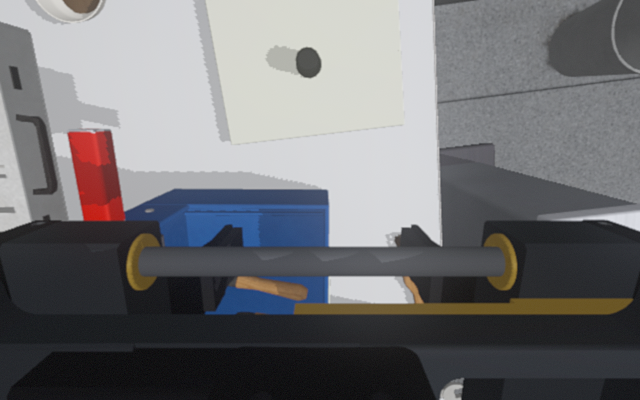

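The lid lies flat on the right, with its knob at (308,62) in the image. A pestle shows in the bin at (270,287). I'll move to the bin's +y side so the wrist camera sees the whole floor.

Emit:
play_rows(commands=".37 .985 .34 0 0 0;.37 .985 .34 0 0 0;.37 .985 .34 0 0 0;.37 .985 .34 0 0 0;.37 .985 .34 0 0 0;.37 .985 .34 0 0 0;.37 .985 .34 0 0 0;.37 .985 .34 0 0 0;.37 .985 .34 0 0 0;0 0 0 0 0 0;0 0 0 0 0 0")

```text
time_s: 56.8
tcp_pos: [0.562, -0.0044, 0.3164]
ee_rot: [[-0.123, -0.992, 0.003], [-0.992, 0.123, -0.004], [0.003, -0.003, -1.0]]
wrist_force: [0.9, -0.1, -0.0]
gripper_width: 0.998
gripper_force: 0.0
```

```bash
cat > pest.py <<'E'
from bar import *
def find(tag="wp"):
    p,d,I=show("wrist",tag);B=tob(pts("w",d,I))
    ins=(d>0)&(abs(B[...,0]-5)<97)&(abs(B[...,1])<117)
    h=hsv(p);m=ins&(B[...,2]>24)&(B[...,2]<48)
    for y in range(-110,120,20):
        k=ins&(abs(B[...,1]-y)<8);print(y,k.sum(),end=' ')
    print()
    k,l,st,ce=cv2.connectedComponentsWithStats(m.astype(np.uint8))
    for i in range(1,k):
        if st[i,4]>200:
            q=B[l==i];c,sz,a=cv2.minAreaRect(q[:,:2].astype(np.float32))
            if sz[0]<sz[1]:sz=sz[::-1];a-=90
            w=O+c[0]/1000*X+c[1]/1000*Y
            print(st[i].tolist(),'bin',np.round(c),np.round(sz),'ang',round(a),'z90',np.percentile(q[:,2],90).round(),'world',w.round(4),'wang',round(a-6.7))
if __name__=="__main__":find()
E
python3 pest.py
```

```text
[ 0.56204828 -0.00443812  0.31640328] [ 0.87655561 -0.09562625 -0.01049922] [ 0.0854837  -0.01839793 -0.03601193]
bar exp x,z -19.687317224156782 363.4032788383417 grip y 128.54695325990616
-110 377 -90 1804 -70 1929 -50 1945 -30 2442 -10 3655 10 4512 30 4304 50 4016 70 3928 90 22023 110 60515 
[231, 0, 85, 159, 821] bin [89. 30.] [244.  99.] ang -63 z90 46.0 world [ 0.6588 -0.1152] wang -70
[280, 0, 94, 158, 1547] bin [-23.   8.] [215. 132.] ang 89 z90 39.0 world [ 0.5443 -0.1235] wang 83
[265, 52, 97, 50, 2683] bin [ -8. -12.] [133.  69.] ang -13 z90 37.0 world [ 0.5575 -0.1451] wang -20
```

```bash
python3 -c "
import cv2;p=cv2.imread('pics/wp_f.png');cv2.imwrite('pics/v8.png',cv2.resize(p[0:240,200:440],None,fx=2.5,fy=2.5,interpolation=cv2.INTER_CUBIC))"
```

```text
(no output)
```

View pics/v8.png

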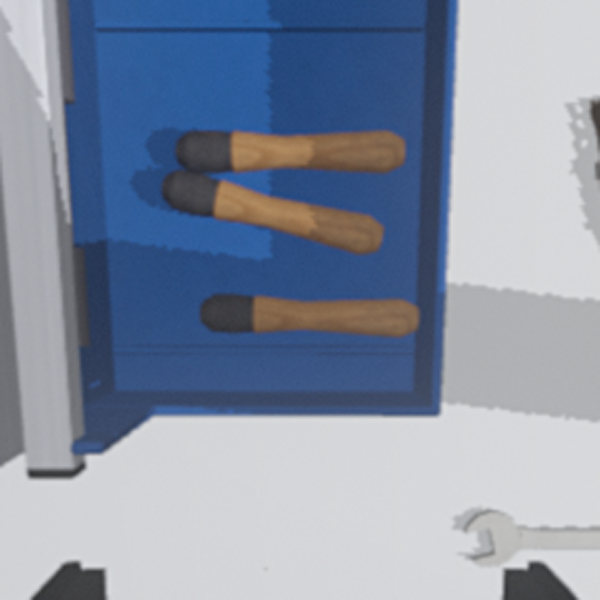

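Three pestles show in the bin, all roughly along bin x. In the crop, A runs (178,150)–(405,150), B (165,188)–(382,238) and C (202,314)–(418,318).

Run:
```python
from bar import *
I=cams.camera_info("wrist")
for n,a in dict(A=((178,150),(405,150)),B=((165,188),(382,238)),C=((202,314),(418,318))).items():
    w=np.array([ray(I,200+x/2.5,y/2.5,.028) for x,y in a]);b_=tob(w);v=w[1]-w[0]
    print(n,'world mid',w.mean(0).round(4),'bin mid',b_.mean(0).round(),'len',np.linalg.norm(v).round(3),'dir world',np.degrees(np.arctan2(v[1],v[0])).round(1),'bin ends',b_[:,:2].round().tolist())
```

```text
[ 0.56165052 -0.00493483  0.31636724] [0.23459173 0.50830401 0.04849036] [ 0.07666527 -0.08282702  0.03235567]
bar exp x,z -20.024412410589594 363.36724237960414 grip y 128.00720202530488
A world mid [ 0.551  -0.1557  0.028 ] bin mid [-13. -23.  28.] len 0.131 dir world 172.9 bin ends [[53.0, -23.0], [-79.0, -23.0]]
B world mid [ 0.5655 -0.1226  0.028 ] bin mid [-3. 12. 28.] len 0.131 dir world 160.6 bin ends [[61.0, -3.0], [-66.0, 26.0]]
C world mid [ 0.5517 -0.0614  0.028 ] bin mid [-23.  71.  28.] len 0.131 dir world 171.9 bin ends [[42.0, 69.0], [-89.0, 72.0]]
```

Emit:
play_rows(commands="-.028 -.157 -.6 0 0 -.883;-.028 -.157 -.6 0 0 -.883;-.028 -.157 -.6 0 0 -.883;-.028 -.157 -.6 0 0 -.883;-.028 -.157 -.6 0 0 -.883;-.028 -.157 -.6 0 0 -.883;-.028 -.157 -.6 0 0 -.883;-.028 -.157 -.6 0 0 -.883;-.028 -.157 -.6 0 0 -.883;-.028 -.157 -.6 0 0 -.883;-.028 -.157 -.6 0 0 -.883;-.028 -.157 -.6 0 0 -.883;0 0 0 0 0 0;0 0 0 0 0 0", grip=46)

```text
time_s: 58.25
tcp_pos: [0.5515, -0.0618, 0.1013]
ee_rot: [[-0.99, 0.14, -0.004], [0.14, 0.99, -0.005], [0.003, -0.005, -1.0]]
wrist_force: [0.4, -0.1, 0.3]
gripper_width: 0.53
gripper_force: 0.0
```

Run:
```python
from bar import *
R=np.array(s['ee_rot']);print(R.round(3).tolist(),np.degrees(np.arctan2(R[1,0],R[0,0])),np.round(s['joints']),s['gripper_width'])
```

```text
[ 0.55149062 -0.06180051  0.10127883] [ 0.37733469 -0.05319781  0.33664728] [ 0.05692402 -0.19298659  0.00450599]
bar exp x,z -23.479001120394226 148.27882928526245 grip y 70.34254394099662
[[-0.99, 0.14, -0.004], [0.14, 0.99, -0.005], [0.003, -0.005, -1.0]] 171.9794178955033 [  10.   20.  -16.    0.  -54. -109.] 0.5304826412050879
```

Emit:
play_rows(commands="0 0 -1 0 0 0;0 0 -1 0 0 0;0 0 -.9 0 0 0;0 0 -.5 0 0 0;0 0 -.3 0 0 0;0 0 0 0 0 0")

```text
time_s: 58.85
tcp_pos: [0.5517, -0.0608, -0.01]
ee_rot: [[-0.99, 0.14, -0.004], [0.14, 0.99, -0.004], [0.003, -0.005, -1.0]]
wrist_force: [0.3, -0.7, 0.8]
gripper_width: 0.529
gripper_force: 0.0
```

Emit:
play_rows(commands="0 0 -.07 0 0 0;0 0 -.05 0 0 0;0 0 0 0 0 0")

```text
time_s: 59.15
tcp_pos: [0.5521, -0.0606, -0.0127]
ee_rot: [[-0.99, 0.141, -0.002], [0.141, 0.99, -0.004], [0.001, -0.004, -1.0]]
wrist_force: [-0.3, 0.5, 1.0]
gripper_width: 0.525
gripper_force: 0.0
```

Emit:
play_rows(commands="0 0 0 0 0 0;0 0 0 0 0 0;0 0 0 0 0 0;0 0 0 0 0 0;0 0 0 0 0 0;0 0 0 0 0 0;0 0 0 0 0 0", grip=0)

```text
time_s: 59.85
tcp_pos: [0.5517, -0.0607, -0.0133]
ee_rot: [[-0.99, 0.141, -0.003], [0.141, 0.99, -0.004], [0.003, -0.004, -1.0]]
wrist_force: [-1.0, 0.1, 2.3]
gripper_width: 0.261
gripper_force: 30.0
```

C is gripped. Lift it and carry it to the box.

Emit:
play_rows(commands="0 0 .3 0 0 0;0 0 .8 0 0 0;0 0 1 0 0 0;0 0 1 0 0 0;0 0 1 0 0 0;0 0 .7 0 0 0;0 0 0 0 0 0")

```text
time_s: 60.55
tcp_pos: [0.5536, -0.0605, 0.1343]
ee_rot: [[-0.99, 0.141, 0.004], [0.141, 0.99, -0.003], [-0.004, -0.003, -1.0]]
wrist_force: [0.2, 0.2, 0.1]
gripper_width: 0.262
gripper_force: 30.0
```

Emit:
play_rows(commands="-.069 .985 0 0 0 -.07;-.069 .985 0 0 0 -.07;-.069 .985 0 0 0 -.07;-.069 .985 0 0 0 -.07;-.069 .985 0 0 0 -.07;-.069 .985 0 0 0 -.07;-.069 .985 0 0 0 -.07;-.069 .985 0 0 0 -.07;-.069 .985 0 0 0 -.07;-.069 .985 0 0 0 -.07;-.069 .985 0 0 0 -.07;-.069 .985 0 0 0 -.07;-.069 .985 0 0 0 -.07;-.069 .985 0 0 0 -.07;0 0 0 0 0 0;0 0 0 0 0 0")

```text
time_s: 62.15
tcp_pos: [0.5215, 0.3528, 0.1289]
ee_rot: [[-0.959, 0.284, -0.007], [0.284, 0.959, -0.006], [0.005, -0.007, -1.0]]
wrist_force: [-0.2, -1.7, -0.8]
gripper_width: 0.264
gripper_force: 30.0
```

Run:
```python
from bar import *
R=np.array(s['ee_rot']);print(np.degrees(np.arctan2(R[1,0],R[0,0])),np.round(s['joints']),s['gripper_width'])
for n in("side","top"):
    p,d=cams.capture(n);I=cams.camera_info(n);P=pts(n,d,I)
    m=(d>0)&(P[...,2]>.05)&(P[...,2]<.072)&(P[...,0]>.35)&(P[...,0]<.66)&(P[...,1]>.15)&(P[...,1]<.45);print(n,'box rim',rect(P[m]),m.sum())
p,d=cams.capture("wrist");cv2.imwrite("pics/wb_f.png",p);I=cams.camera_info("wrist");P=pts("w",d,I)
m=(d>0)&(P[...,2]>.055)&(P[...,2]<.07)&(P[...,0]>.35)&(P[...,0]<.66)&(P[...,1]>.15)&(P[...,1]<.45);print('w',rect(P[m]),m.sum())
```

```text
[0.52154427 0.35280101 0.12889682] [-0.23351175 -1.73579903 -0.75006796] [-0.01366227 -0.13510069 -0.02165607]
bar exp x,z -101.60570736279166 175.8968165604575 grip y 478.6300410781209
163.5227127124904 [  49.   25.   -3.   -0.  -62. -155.] 0.26438947761628245
side box rim (array([509., 292.]), array([231., 173.]), 73.2) 513
top box rim (array([459., 304.]), array([227.,  87.]), 70.7) 153
w (array([507., 291.]), array([226., 169.]), 73.8) 4110
```

Emit:
play_rows(commands=".08 0 -1 0 0 0;0 0 -1 0 0 0;0 0 -1 0 0 0;0 0 -1 0 0 0;0 0 -.6 0 0 0;0 0 -.25 0 0 0;0 0 0 0 0 0")

```text
time_s: 63.0
tcp_pos: [0.5248, 0.3519, -0.0157]
ee_rot: [[-0.958, 0.285, -0.005], [0.285, 0.958, -0.005], [0.004, -0.006, -1.0]]
wrist_force: [-0.6, -0.2, -1.7]
gripper_width: 0.263
gripper_force: 30.0
```

Emit:
play_rows(commands="0 0 0 0 0 0;0 0 0 0 0 0;0 0 0 0 0 0;0 0 0 0 0 0;0 0 .4 0 0 0;0 0 1 0 0 0;0 0 1 0 0 0;0 0 1 0 0 0;0 0 1 0 0 0;0 0 .6 0 0 0;0 0 0 0 0 0", grip=46)

```text
time_s: 64.1
tcp_pos: [0.5268, 0.3546, 0.1399]
ee_rot: [[-0.959, 0.284, 0.002], [0.284, 0.959, 0.002], [-0.002, 0.003, -1.0]]
wrist_force: [0.5, 0.6, 0.2]
gripper_width: 0.526
gripper_force: 0.0
```

```bash
cat > top.py <<'E'
from bar import *
# pestle colour in top & side, inside bin and box
Ob=np.array([.507,.291]);Xb=np.array([.960,-.279]);Yb=np.array([.279,.960])
for n in("side","top"):
    p,d=cams.capture(n);I=cams.camera_info(n);P=pts(n,d,I);h=hsv(p)
    m=(h[...,0]>3)&(h[...,0]<22)&(h[...,1]>80)&(h[...,2]>35)&(d>0)&(P[...,0]>.4)&(P[...,0]<.68)&(P[...,1]>-.27)&(P[...,1]<.42)&(P[...,2]<.25)
    k,l,st,ce=cv2.connectedComponentsWithStats(m.astype(np.uint8))
    for i in range(1,k):
        if st[i,4]>15:
            q=P[l==i];print(n,st[i].tolist(),rect(q),'z',np.median(q[:,2]).round(3),'bin',tob(q.mean(0)).round(),'box',((q.mean(0)[:2]-Ob)@np.c_[Xb,Yb]*1000).round())
E
python3 top.py
```

```text
[0.52684711 0.35455651 0.13992153] [0.45893408 0.60497064 0.19545022] [ 0.02150114 -0.19035396 -0.04505301]
bar exp x,z -96.54379819226875 186.9215342491122 grip y 480.99244567193114
side [293, 278, 30, 13, 133] (array([515., 360.]), array([30., 97.]), 62.7) z 0.025 bin [-106.  485.   24.] box [-8. 69.]
top [359, 179, 4, 18, 62] (array([ 558., -122.]), array([14., 94.]), 68.7) z 0.035 bin [-9. 11. 35.] box [ 166. -382.]
top [365, 180, 8, 16, 56] (array([ 546., -155.]), array([17., 82.]), 81.0) z 0.034 bin [-17. -22.  34.] box [ 163. -416.]
top [259, 221, 5, 17, 69] (array([499., 358.]), array([18., 74.]), 76.3) z 0.023 bin [-126.  481.   23.] box [-28.  62.]
```

C is in the box. Next is B, grasped 40 mm toward its tail so a finger fits between B and A.

Emit:
play_rows(commands=".004 -.96 0 0 0 -.021;.004 -.96 0 0 0 -.021;.004 -.96 0 0 0 -.021;.004 -.96 0 0 0 -.021;.004 -.96 0 0 0 -.021;.004 -.96 0 0 0 -.021;.004 -.96 0 0 0 -.021;.004 -.96 0 0 0 -.021;.004 -.96 0 0 0 -.021;.004 -.96 0 0 0 -.021;.004 -.96 0 0 0 -.021;.004 -.96 0 0 0 -.021;.004 -.96 0 0 0 -.021;.004 -.96 0 0 0 -.021;.004 -.96 0 0 0 -.021;.004 -.96 0 0 0 -.021;0 0 0 0 0 0;0 0 0 0 0 0", grip=36)

```text
time_s: 66.0
tcp_pos: [0.526, -0.1081, 0.1338]
ee_rot: [[-0.943, 0.334, -0.007], [0.334, 0.943, -0.003], [0.005, -0.005, -1.0]]
wrist_force: [0.3, -0.4, 0.0]
gripper_width: 0.413
gripper_force: 0.0
```

Run:
```python
from bar import *
R=np.array(s['ee_rot']);print(R.round(3).tolist(),np.degrees(np.arctan2(R[1,0],R[0,0])),s['gripper_width'])
p,d,I=show("wrist","wq");B=tob(pts("w",d,I));h=hsv(p)
m=(h[...,0]>3)&(h[...,0]<22)&(h[...,1]>80)&(d>0)&(B[...,2]>20)&(B[...,2]<45)&(abs(B[...,0])<100)&(abs(B[...,1])<110)
k,l,st,ce=cv2.connectedComponentsWithStats(m.astype(np.uint8))
for i in range(1,k):
    if st[i,4]>50:q=B[l==i];print(st[i].tolist(),cv2.minAreaRect(q[:,:2].astype(np.float32)),q.mean(0).round())
```

```text
[ 0.52602657 -0.10811007  0.1338066 ] [ 0.32171752 -0.3667666   0.0052975 ] [ 0.03802765 -0.19733916  0.00129717]
bar exp x,z -43.36556267806823 180.80659746751982 grip y 21.3762392267276
[[-0.943, 0.334, -0.007], [0.334, 0.943, -0.003], [0.005, -0.005, -1.0]] 160.4957391139313 0.41337050504259815
[264, 165, 38, 81, 1303] ((-33.537208557128906, -20.66370964050293), (19.895843505859375, 86.81192016601562), 88.92310333251953) [-41. -19.  35.]
[311, 167, 21, 79, 1379] ((-25.24860382080078, 17.895854949951172), (19.67156410217285, 81.5398941040039), 77.75409698486328) [-28.  19.  35.]
```

Emit:
play_rows(commands=".01 .11 -1 0 0 0;0 0 -1 0 0 0;0 0 -1 0 0 0;0 0 -.9 0 0 0;0 0 -.6 0 0 0;0 0 -.3 0 0 0;0 0 -.1 0 0 0;0 0 0 0 0 0")

```text
time_s: 66.85
tcp_pos: [0.5276, -0.104, -0.0117]
ee_rot: [[-0.943, 0.332, -0.004], [0.332, 0.943, -0.003], [0.002, -0.004, -1.0]]
wrist_force: [-0.3, 0.4, -0.9]
gripper_width: 0.414
gripper_force: 0.0
```

Emit:
play_rows(commands="0 0 0 0 0 0;0 0 0 0 0 0;0 0 0 0 0 0;0 0 0 0 0 0;0 0 0 0 0 0;0 0 0 0 0 0", grip=0)

```text
time_s: 67.45
tcp_pos: [0.5278, -0.1045, -0.0111]
ee_rot: [[-0.943, 0.332, -0.003], [0.332, 0.943, -0.003], [0.002, -0.004, -1.0]]
wrist_force: [-2.2, 0.3, 6.2]
gripper_width: 0.261
gripper_force: 29.3
```

Emit:
play_rows(commands="0 0 .3 0 0 0;0 0 .8 0 0 0;0 0 1 0 0 0;0 0 1 0 0 0;0 0 1 0 0 0;0 0 .7 0 0 0;0 0 0 0 0 0")

```text
time_s: 68.15
tcp_pos: [0.5296, -0.1045, 0.1357]
ee_rot: [[-0.943, 0.332, 0.004], [0.332, 0.943, -0.003], [-0.004, -0.002, -1.0]]
wrist_force: [1.2, -0.4, -0.6]
gripper_width: 0.265
gripper_force: 29.3
```

Emit:
play_rows(commands="-.145 .968 0 0 0 .027;-.145 .968 0 0 0 .027;-.145 .968 0 0 0 .027;-.145 .968 0 0 0 .027;-.145 .968 0 0 0 .027;-.145 .968 0 0 0 .027;-.145 .968 0 0 0 .027;-.145 .968 0 0 0 .027;-.145 .968 0 0 0 .027;-.145 .968 0 0 0 .027;-.145 .968 0 0 0 .027;-.145 .968 0 0 0 .027;-.145 .968 0 0 0 .027;-.145 .968 0 0 0 .027;0 0 0 0 0 0;0 0 0 0 0 0")

```text
time_s: 69.75
tcp_pos: [0.4654, 0.3019, 0.1306]
ee_rot: [[-0.961, 0.278, -0.006], [0.278, 0.961, -0.005], [0.004, -0.007, -1.0]]
wrist_force: [0.4, -0.9, -1.4]
gripper_width: 0.267
gripper_force: 29.3
```

```bash
python3 top.py; python3 -c "
from top import *
R=np.array(s['ee_rot']);print(np.degrees(np.arctan2(R[1,0],R[0,0])),s['gripper_width'],((s['tcp_pos'][:2]-Ob)@np.c_[Xb,Yb]*1000).round())" | tail -1
```

```text
[0.46544424 0.30189808 0.13059988] [ 0.42997048 -0.91405459 -1.39340507] [ 0.00707789 -0.15833685  0.0084526 ]
bar exp x,z -151.38389112327565 177.59987788503207 grip y 421.52637887416023
side [306, 178, 5, 5, 23] (array([ 580., -163.]), array([16., 42.]), 7.3) z 0.032 bin [ 14. -18.  31.] box [ 193. -407.]
side [328, 236, 6, 8, 37] (array([456., 254.]), array([ 15., 129.]), 3.6) z 0.174 bin [-163.  422.  167.] box [-55.  -3.]
side [294, 278, 29, 13, 131] (array([518., 360.]), array([35., 99.]), 59.1) z 0.025 bin [-106.  485.   24.] box [-9. 69.]
top [365, 180, 6, 11, 40] (array([ 560., -156.]), array([18., 60.]), 80.6) z 0.034 bin [ -3. -22.  34.] box [ 176. -414.]
top [259, 228, 5, 10, 40] (array([484., 362.]), array([18., 44.]), 75.0) z 0.024 bin [-139.  484.   24.] box [-41.  62.]
163.79410201408453 0.2644809671608479 [-42.  -2.]
```

Emit:
play_rows(commands="0 0 -1 0 0 0;0 0 -1 0 0 0;0 0 -1 0 0 0;0 0 -1 0 0 0;0 0 -.6 0 0 0;0 0 -.3 0 0 0;0 0 0 0 0 0")

```text
time_s: 70.65
tcp_pos: [0.4661, 0.301, -0.0159]
ee_rot: [[-0.96, 0.279, -0.005], [0.279, 0.96, -0.005], [0.004, -0.007, -1.0]]
wrist_force: [-0.1, -0.6, -0.6]
gripper_width: 0.26
gripper_force: 29.3
```

Emit:
play_rows(commands="0 0 0 0 0 0;0 0 0 0 0 0;0 0 0 0 0 0;0 0 0 0 0 0;0 0 .4 0 0 0;0 0 1 0 0 0;0 0 1 0 0 0;0 0 1 0 0 0;0 0 1 0 0 0;0 0 .6 0 0 0;0 0 0 0 0 0", grip=50)

```text
time_s: 71.75
tcp_pos: [0.4681, 0.3037, 0.1394]
ee_rot: [[-0.961, 0.278, 0.002], [0.278, 0.961, 0.002], [-0.001, 0.003, -1.0]]
wrist_force: [0.3, 0.5, -0.1]
gripper_width: 0.573
gripper_force: 0.0
```

```bash
python3 top.py
```

```text
[0.46807258 0.30365707 0.13940488] [ 0.33648649  0.53392046 -0.09860476] [ 0.07077642 -0.17988021  0.01439557]
bar exp x,z -148.97869813894155 186.40487642488725 grip y 423.580128059563
side [306, 178, 5, 5, 23] (array([ 580., -163.]), array([16., 39.]), 7.1) z 0.033 bin [ 14. -17.  32.] box [ 193. -406.]
side [303, 263, 29, 14, 163] (array([493., 291.]), array([38., 98.]), 69.3) z 0.024 bin [-121.  421.   23.] box [-13.   3.]
side [294, 278, 29, 13, 127] (array([518., 360.]), array([ 33., 101.]), 58.6) z 0.024 bin [-106.  485.   24.] box [-9. 69.]
top [365, 180, 6, 11, 39] (array([ 558., -157.]), array([14., 55.]), 84.5) z 0.036 bin [ -4. -22.  34.] box [ 176. -414.]
top [258, 228, 6, 10, 46] (array([486., 362.]), array([21., 46.]), 69.1) z 0.022 bin [-138.  483.   22.] box [-40.  62.]
top [274, 230, 5, 7, 32] (array([462., 302.]), array([17., 30.]), 76.2) z 0.024 bin [-156.  421.   24.] box [-47.  -2.]
```

Emit:
play_rows(commands=".173 -.957 0 0 0 .066;.173 -.957 0 0 0 .066;.173 -.957 0 0 0 .066;.173 -.957 0 0 0 .066;.173 -.957 0 0 0 .066;.173 -.957 0 0 0 .066;.173 -.957 0 0 0 .066;.173 -.957 0 0 0 .066;.173 -.957 0 0 0 .066;.173 -.957 0 0 0 .066;.173 -.957 0 0 0 .066;.173 -.957 0 0 0 .066;.173 -.957 0 0 0 .066;.173 -.957 0 0 0 .066;.173 -.957 0 0 0 .066;.173 -.957 0 0 0 .066;0 0 0 0 0 0;0 0 0 0 0 0")

```text
time_s: 73.65
tcp_pos: [0.5484, -0.1576, 0.1335]
ee_rot: [[-0.992, 0.125, -0.006], [0.125, 0.992, -0.004], [0.006, -0.004, -1.0]]
wrist_force: [-0.4, -0.8, 0.9]
gripper_width: 0.573
gripper_force: 0.0
```

Run:
```python
from bar import *
R=np.array(s['ee_rot']);print(np.degrees(np.arctan2(R[1,0],R[0,0])),s['gripper_width'])
p,d,I=show("wrist","wr");B=tob(pts("w",d,I));h=hsv(p)
m=(h[...,0]>3)&(h[...,0]<22)&(h[...,1]>80)&(d>0)&(B[...,2]>15)&(B[...,2]<45)&(abs(B[...,0])<100)&(abs(B[...,1])<115)
k,l,st,ce=cv2.connectedComponentsWithStats(m.astype(np.uint8))
for i in range(1,k):
    if st[i,4]>50:q=B[l==i];print(st[i].tolist(),cv2.minAreaRect(q[:,:2].astype(np.float32)),q.mean(0).round(),q.min(0).round())
```

```text
[ 0.54835072 -0.15755038  0.13353395] [-0.41585799 -0.76567496  0.89128396] [ 0.05670515 -0.12823394 -0.04590379]
bar exp x,z -15.423534551222165 180.53395007089242 grip y -25.122650469767176
172.81213154722482 0.5733591962949139
[314, 126, 22, 102, 1842] ((-26.876605987548828, -21.371559143066406), (20.02883529663086, 98.82723999023438), 89.50798797607422) [-29. -21.  35.] [-76. -31.  29.]
```

Emit:
play_rows(commands=".05 .12 -1 0 0 0;0 0 -1 0 0 0;0 0 -1 0 0 0;0 0 -.9 0 0 0;0 0 -.6 0 0 0;0 0 -.3 0 0 0;0 0 -.1 0 0 0;0 0 0 0 0 0")

```text
time_s: 74.5
tcp_pos: [0.5513, -0.1532, -0.0116]
ee_rot: [[-0.992, 0.122, -0.003], [0.123, 0.992, -0.004], [0.002, -0.004, -1.0]]
wrist_force: [0.2, -0.2, 0.4]
gripper_width: 0.573
gripper_force: 0.0
```

Emit:
play_rows(commands="0 0 0 0 0 0;0 0 0 0 0 0;0 0 0 0 0 0;0 0 0 0 0 0;0 0 0 0 0 0;0 0 0 0 0 0;0 0 0 0 0 0;0 0 0 0 0 0", grip=0)

```text
time_s: 75.3
tcp_pos: [0.5512, -0.1538, -0.0115]
ee_rot: [[-0.992, 0.123, -0.003], [0.123, 0.992, -0.004], [0.002, -0.005, -1.0]]
wrist_force: [-1.0, -0.5, 4.3]
gripper_width: 0.256
gripper_force: 30.0
```

Emit:
play_rows(commands="0 0 .3 0 0 0;0 0 .8 0 0 0;0 0 1 0 0 0;0 0 1 0 0 0;0 0 1 0 0 0;0 0 .7 0 0 0;0 0 0 0 0 0")

```text
time_s: 76.0
tcp_pos: [0.5531, -0.1538, 0.1357]
ee_rot: [[-0.992, 0.123, 0.004], [0.123, 0.992, -0.005], [-0.005, -0.004, -1.0]]
wrist_force: [-0.4, 0.4, -1.4]
gripper_width: 0.262
gripper_force: 30.0
```

Emit:
play_rows(commands="-.158 .981 0 0 0 -.081;-.158 .981 0 0 0 -.081;-.158 .981 0 0 0 -.081;-.158 .981 0 0 0 -.081;-.158 .981 0 0 0 -.081;-.158 .981 0 0 0 -.081;-.158 .981 0 0 0 -.081;-.158 .981 0 0 0 -.081;-.158 .981 0 0 0 -.081;-.158 .981 0 0 0 -.081;-.158 .981 0 0 0 -.081;-.158 .981 0 0 0 -.081;-.158 .981 0 0 0 -.081;0 0 0 0 0 0;0 0 0 0 0 0")

```text
time_s: 77.5
tcp_pos: [0.4883, 0.2289, 0.1307]
ee_rot: [[-0.961, 0.277, -0.006], [0.277, 0.961, -0.005], [0.005, -0.006, -1.0]]
wrist_force: [-0.1, 0.2, -0.9]
gripper_width: 0.261
gripper_force: 30.0
```

Lower, release, retreat upward, and check the bin and box.

Emit:
play_rows(commands="0 0 -1 0 0 0;0 0 -1 0 0 0;0 0 -1 0 0 0;0 0 -1 0 0 0;0 0 -.6 0 0 0;0 0 -.3 0 0 0;0 0 0 0 0 0")

```text
time_s: 78.2
tcp_pos: [0.4886, 0.2274, -0.0162]
ee_rot: [[-0.96, 0.279, -0.006], [0.279, 0.96, -0.006], [0.005, -0.007, -1.0]]
wrist_force: [0.1, 0.1, -0.0]
gripper_width: 0.262
gripper_force: 30.0
```

Emit:
play_rows(commands="0 0 0 0 0 0;0 0 0 0 0 0;0 0 0 0 0 0;0 0 0 0 0 0;0 0 .4 0 0 0;0 0 1 0 0 0;0 0 1 0 0 0;0 0 1 0 0 0;0 0 1 0 0 0;0 0 .6 0 0 0;0 0 0 0 0 0", grip=46)

```text
time_s: 79.3
tcp_pos: [0.4912, 0.2303, 0.1393]
ee_rot: [[-0.961, 0.277, 0.003], [0.277, 0.961, 0.001], [-0.002, 0.002, -1.0]]
wrist_force: [-0.3, 0.6, 0.2]
gripper_width: 0.53
gripper_force: 0.0
```

```bash
python3 top.py; python3 -c "
from lid import *;lidlook(.008,.03,-.6,-.28,.25,.62,.035,names=('side',));s=r.sense();print(np.round(s['ee_rot'],3).tolist(),np.round(s['joints']))"
```

```text
[0.49115745 0.23027088 0.13933692] [-0.29819659  0.64964791  0.16970953] [ 0.02460675 -0.15704845 -0.00201115]
bar exp x,z -117.48663140396927 186.3369167222357 grip y 353.38697636014837
side [310, 250, 29, 13, 163] (array([475., 228.]), array([43., 98.]), 72.6) z 0.024 bin [-131.  358.   23.] box [-13. -60.]
side [303, 263, 29, 14, 160] (array([492., 288.]), array([41., 97.]), 69.9) z 0.024 bin [-120.  420.   23.] box [-12.   3.]
side [293, 278, 30, 13, 130] (array([514., 355.]), array([29., 98.]), 73.0) z 0.025 bin [-105.  485.   25.] box [-8. 69.]
top [259, 216, 5, 21, 84] (array([514., 355.]), array([19., 97.]), 75.0) z 0.023 bin [-115.  479.   23.] box [-16.  62.]
top [274, 216, 6, 21, 93] (array([494., 292.]), array([21., 98.]), 71.3) z 0.024 bin [-123.  414.   23.] box [-13.  -4.]
top [289, 218, 5, 19, 82] (array([470., 233.]), array([17., 86.]), 73.5) z 0.024 bin [-141.  353.   24.] box [-22. -67.]
side lid (array([ 424., -570.]), array([28., 66.]), 60.5) 50
side knob [350 118   5  12  38] [ 0.4267 -0.5789  0.0397] [[0.417, -0.596, 0.017], [0.437, -0.559, 0.063]]
side knob [362 127  11   4  29] [ 0.3608 -0.5914  0.0147] [[0.34, -0.599, 0.007], [0.38, -0.58, 0.024]]
[[-0.961, 0.278, -0.005], [0.278, 0.961, -0.004], [0.004, -0.005, -1.0]] [  42.   16.  -16.   -0.  -58. -148.]
```

All three pestles are in the box and none show in the bin. The lid isn't showing where I left it, so it is either hidden by the arm or has been knocked.

Run:
```python
from h import *
for n in("side","top"):
    p,d=cams.capture(n);I=cams.camera_info(n);P=pts(n,d,I)
    for X in([.465,-.403,.017],[.40,-.40,.017],[.52,-.45,.017]):
        u,v=np.round(proj(I,X)).astype(int);print(n,X,(u,v),P[v,u].round(3),p[v,u])
    m=(d>0)&(P[...,2]>.008)&(P[...,2]<.1)&(P[...,0]>.2)&(P[...,0]<.85)&(P[...,1]<-.26)&(P[...,1]>-.7)
    k,l,st,ce=cv2.connectedComponentsWithStats(m.astype(np.uint8))
    for i in range(1,k):
        if st[i,4]>60:print(n,st[i].tolist(),rect(P[l==i]),P[l==i].mean(0).round(3))
```

```text
side [0.465, -0.403, 0.017] (np.int64(341), np.int64(149)) [0.429 0.333 0.514] [101 109 107]
side [0.4, -0.4, 0.017] (np.int64(356), np.int64(151)) [0.392 0.35  0.523] [111 119 119]
side [0.52, -0.45, 0.017] (np.int64(330), np.int64(143)) [0.459 0.301 0.509] [107 115 112]
side [266, 96, 25, 19, 213] (array([ 791., -691.]), array([117.,  18.]), 0.0) [ 0.801 -0.695  0.057]
side [294, 98, 95, 36, 1109] (array([ 491., -623.]), array([155., 453.]), 90.0) [ 0.474 -0.672  0.052]
side [247, 127, 22, 37, 393] (array([ 819., -377.]), array([ 60., 232.]), 0.0) [ 0.822 -0.378  0.042]
side [292, 149, 12, 19, 97] (array([ 635., -265.]), array([10., 45.]), 88.8) [ 0.64  -0.263  0.056]
top [0.465, -0.403, 0.017] (np.int64(425), np.int64(190)) [ 0.452 -0.39   0.042] [6 0 1]
top [0.4, -0.4, 0.017] (np.int64(431), np.int64(202)) [ 0.4   -0.402  0.015] [143 154 150]
top [0.52, -0.45, 0.017] (np.int64(429), np.int64(178)) [ 0.513 -0.445  0.026] [147 154 153]
top [392, 119, 21, 18, 211] (array([ 816., -430.]), array([ 64., 124.]), 5.6) [ 0.811 -0.446  0.04 ]
top [453, 119, 17, 30, 116] (array([ 691., -698.]), array([  6., 154.]), 88.9) [ 0.681 -0.698  0.049]
top [416, 132, 48, 31, 416] (array([ 656., -567.]), array([207., 169.]), 1.2) [ 0.683 -0.583  0.019]
top [468, 143, 33, 51, 256] (array([ 475., -696.]), array([280.,   8.]), 0.0) [ 0.471 -0.698  0.054]
top [399, 168, 55, 49, 1556] (array([ 463., -407.]), array([181., 237.]), 89.3) [ 0.454 -0.402  0.017]
top [461, 181, 14, 16, 114] (array([ 404., -582.]), array([30., 60.]), 34.6) [ 0.399 -0.575  0.048]
top [471, 191, 15, 16, 141] (array([ 354., -619.]), array([66., 63.]), 22.5) [ 0.352 -0.617  0.015]
top [495, 195, 23, 28, 111] (array([ 270., -697.]), array([139.,   6.]), 0.0) [ 0.264 -0.698  0.036]
```

The lid was only hidden; the top view has it at (0.463,-0.405). Go and fetch it.

Emit:
play_rows(commands="-.254 -.95 .1 0 0 .525;-.254 -.95 .1 0 0 .525;-.254 -.95 .1 0 0 .525;-.254 -.95 .1 0 0 .525;-.254 -.95 .1 0 0 .525;-.254 -.95 .1 0 0 .525;-.254 -.95 .1 0 0 .525;-.254 -.95 .1 0 0 .525;0 0 0 0 0 0", grip=87)

```text
time_s: 80.45
tcp_pos: [0.4266, -0.0014, 0.1584]
ee_rot: [[-0.941, -0.339, -0.003], [-0.339, 0.941, -0.006], [0.005, -0.004, -1.0]]
wrist_force: [0.4, -0.2, -1.0]
gripper_width: 0.999
gripper_force: 0.0
```

Emit:
play_rows(commands=".078 -.97 0 0 0 .525;.078 -.97 0 0 0 .525;.078 -.97 0 0 0 .525;.078 -.97 0 0 0 .525;.078 -.97 0 0 0 .525;.078 -.97 0 0 0 .525;.078 -.97 0 0 0 .525;.078 -.97 0 0 0 .525;.078 -.97 0 0 0 .525;.078 -.97 0 0 0 .525;.078 -.97 0 0 0 .525;.078 -.97 0 0 0 .525;.078 -.97 0 0 0 .525;.078 -.97 0 0 0 .525;0 0 0 0 0 0;0 0 0 0 0 0")

```text
time_s: 82.05
tcp_pos: [0.4608, -0.4063, 0.1574]
ee_rot: [[-0.122, -0.993, 0.002], [-0.993, 0.122, -0.002], [0.002, -0.002, -1.0]]
wrist_force: [-1.1, -0.5, -0.0]
gripper_width: 0.999
gripper_force: 0.0
```

```bash
cat > lidw.py <<'E'
from h import *
s=r.sense();R=np.array(s['ee_rot']);print(s['tcp_pos'],R.round(3).tolist(),np.degrees(np.arctan2(R[1,0],R[0,0])).round(1))
E
python3 -c "
from lid import *;from lidw import *
lidlook(.008,.03,-.55,-.28,.3,.62,.035,names=('side',))
p,d,I=show('wrist','wl');P=pts('w',d,I)
k=(d>0)&(P[...,2]>.025)&(P[...,2]<.065)&(p.max(2)<70)&(abs(P[...,0]-.463)<.05)&(abs(P[...,1]+.405)<.05);print(k.sum(),P[k].mean(0) if k.sum() else '')
m=(d>0)&(P[...,2]>.012)&(P[...,2]<.022)&(P[...,1]<-.28);print(rect(P[m]),m.sum())"
```

```text
[ 0.46084078 -0.40626741  0.15735105] [[-0.122, -0.993, 0.002], [-0.993, 0.122, -0.002], [0.002, -0.002, -1.0]] -97.0
side lid (array([ 466., -400.]), array([225., 181.]), 0.4) 966
side knob [338 142   7   9  54] [ 0.4646 -0.3961  0.0376] [[0.453, -0.41, 0.02], [0.476, -0.385, 0.053]]
527 [ 0.46320332 -0.40610663  0.04818322]
(array([ 569., -471.]), array([256., 464.]), 82.8) 33794
```

Emit:
play_rows(commands=".05 0 -1 0 0 0;0 0 -1 0 0 0;0 0 -1 0 0 0;0 0 -1 0 0 0;0 0 -.8 0 0 0;0 0 -.5 0 0 0;0 0 -.3 0 0 0;0 0 0 0 0 0")

```text
time_s: 82.95
tcp_pos: [0.4621, -0.4053, -0.0099]
ee_rot: [[-0.119, -0.993, 0.002], [-0.993, 0.119, -0.002], [0.002, -0.002, -1.0]]
wrist_force: [0.3, -0.1, 1.4]
gripper_width: 0.997
gripper_force: 0.0
```

Emit:
play_rows(commands="0 0 0 0 0 0;0 0 0 0 0 0;0 0 0 0 0 0;0 0 0 0 0 0;0 0 0 0 0 0;0 0 0 0 0 0;0 0 0 0 0 0;0 0 0 0 0 0;0 0 0 0 0 0;0 0 0 0 0 0;0 0 0 0 0 0;0 0 0 0 0 0", grip=0)

```text
time_s: 84.15
tcp_pos: [0.4625, -0.4064, -0.009]
ee_rot: [[-0.12, -0.993, 0.004], [-0.993, 0.12, -0.003], [0.003, -0.004, -1.0]]
wrist_force: [-0.2, -0.2, 0.4]
gripper_width: 0.314
gripper_force: 30.0
```

Emit:
play_rows(commands="0 0 .2 0 0 0;0 0 .6 0 0 0;0 0 1 0 0 0;0 0 1 0 0 0;0 0 1 0 0 0;0 0 1 0 0 0;0 0 .7 0 0 0;0 0 .2 0 0 0;0 0 0 0 0 0")

```text
time_s: 85.05
tcp_pos: [0.4627, -0.4063, 0.1625]
ee_rot: [[-0.12, -0.993, 0.005], [-0.993, 0.12, -0.003], [0.003, -0.006, -1.0]]
wrist_force: [-0.1, -0.5, -2.4]
gripper_width: 0.318
gripper_force: 30.0
```

Emit:
play_rows(commands="-.2 .8 0 0 0 .36;-.2 .9 0 0 0 .36;-.2 .9 0 0 0 .36;-.2 .9 0 0 0 .36;-.2 .9 0 0 0 .36;-.2 .9 0 0 0 .36;.03 1 0 0 0 .36;.03 1 0 0 0 .36;.03 1 0 0 0 .36;.03 1 0 0 0 .36;.03 1 0 0 0 .36;.03 1 0 0 0 .36;.03 1 0 0 0 .36;.03 1 0 0 0 .36;.03 1 0 0 0 .36;.03 1 0 0 0 .36;0 0 0 0 0 0")

```text
time_s: 86.75
tcp_pos: [0.4349, 0.0547, 0.1605]
ee_rot: [[0.68, -0.733, 0.003], [-0.733, -0.68, 0.0], [0.001, -0.002, -1.0]]
wrist_force: [1.0, -0.8, -2.0]
gripper_width: 0.317
gripper_force: 30.0
```

Emit:
play_rows(commands=".3 1 0 0 0 .36;.3 1 0 0 0 .36;.3 1 0 0 0 .36;.3 1 0 0 0 .36;.3 1 0 0 0 .36;.3 1 0 0 0 .36;.3 1 0 0 0 .36;.3 .9 0 0 0 .36;0 0 0 0 0 0;0 0 0 0 0 0")

```text
time_s: 87.75
tcp_pos: [0.5066, 0.2887, 0.1599]
ee_rot: [[0.923, -0.385, 0.001], [-0.385, -0.923, 0.0], [0.0, -0.0, -1.0]]
wrist_force: [-1.0, 1.0, -2.4]
gripper_width: 0.32
gripper_force: 30.0
```

```bash
python3 -c "
from lidw import *;from lid import *
print(s['gripper_width'],s['wrist_force'])
for n in('side','top'):
    p,d=cams.capture(n);I=cams.camera_info(n);P=pts(n,d,I)
    m=(d>0)&(P[...,2]>.165)&(P[...,2]<.21)&(P[...,0]>.3)&(P[...,0]<.68)&(P[...,1]>.1)&(P[...,1]<.48)&(p.min(2)>80)
    k,l,st,ce=cv2.connectedComponentsWithStats(m.astype(np.uint8));i=1+np.argmax(st[1:,4]);q=P[l==i]
    A=np.c_[q[:,:2],np.ones(len(q))];print(n,rect(q),st[i,4],'plane',np.linalg.lstsq(A,q[:,2],rcond=None)[0].round(3))
"; python3 top.py
```

```text
[0.50660595 0.28867526 0.15986149] [[0.923, -0.385, 0.001], [-0.385, -0.923, 0.0], [0.0, -0.0, -1.0]] -22.7
0.32022389044632366 [-0.99111431  0.95191087 -2.35029135]
side (array([506., 291.]), array([229., 171.]), 73.9) 2306 plane [-0.003 -0.002  0.188]
top (array([435., 312.]), array([223.,  69.]), 63.7) 535 plane [-0.02   0.01   0.191]
[0.5068265 0.2881121 0.1609376] [-0.07369225  0.63485691 -1.94391772] [-0.0069919   0.00185747  0.01242237]
bar exp x,z -108.67420221282492 207.93759522105515 grip y 412.66345525924345
side [330, 256, 9, 7, 41] (array([442., 246.]), array([26., 22.]), 33.6) z 0.023 bin [-167.  365.   23.] box [-49. -59.]
side [302, 263, 30, 14, 160] (array([493., 289.]), array([37., 98.]), 70.3) z 0.024 bin [-120.  421.   23.] box [-12.   3.]
side [293, 278, 30, 13, 128] (array([514., 351.]), array([35., 98.]), 75.3) z 0.025 bin [-106.  485.   24.] box [-8. 69.]
top [259, 226, 5, 12, 48] (array([473., 362.]), array([23., 81.]), 85.8) z 0.025 bin [-139.  483.   31.] box [-41.  61.]
top [274, 226, 5, 11, 47] (array([469., 300.]), array([17., 49.]), 75.0) z 0.024 bin [-148.  419.   24.] box [-40.  -3.]
top [289, 226, 5, 11, 51] (array([451., 238.]), array([17., 50.]), 73.9) z 0.024 bin [-158.  357.   24.] box [-39. -66.]
```

Emit:
play_rows(commands=".04 .07 -.6 0 0 0;0 0 -1 0 0 0;0 0 -.9 0 0 0;0 0 -.6 0 0 0;0 0 -.3 0 0 0;0 0 0 0 0 0;0 0 0 0 0 0")

```text
time_s: 88.65
tcp_pos: [0.5096, 0.2919, 0.0611]
ee_rot: [[0.923, -0.385, 0.006], [-0.385, -0.923, 0.004], [0.004, -0.006, -1.0]]
wrist_force: [0.8, 0.7, -1.3]
gripper_width: 0.322
gripper_force: 30.0
```

Emit:
play_rows(commands="0 0 -.1 0 0 0;0 0 -.1 0 0 0;0 0 -.1 0 0 0;0 0 -.1 0 0 0;0 0 -.1 0 0 0;0 0 0 0 0 0")

```text
time_s: 89.25
tcp_pos: [0.5085, 0.2914, 0.0444]
ee_rot: [[0.923, -0.385, 0.003], [-0.385, -0.923, 0.002], [0.002, -0.003, -1.0]]
wrist_force: [-0.4, 0.7, -1.8]
gripper_width: 0.32
gripper_force: 30.0
```

Emit:
play_rows(commands="0 0 -.07 0 0 0;0 0 -.04 0 0 0;0 0 0 0 0 0")

```text
time_s: 89.55
tcp_pos: [0.5089, 0.2917, 0.042]
ee_rot: [[0.923, -0.384, 0.004], [-0.384, -0.923, 0.003], [0.003, -0.004, -1.0]]
wrist_force: [-0.2, -0.3, -0.4]
gripper_width: 0.316
gripper_force: 30.0
```

Emit:
play_rows(commands="0 0 0 0 0 0;0 0 0 0 0 0;0 0 0 0 0 0;0 0 0 0 0 0;0 0 0 0 0 0;0 0 0 0 0 0;0 0 .4 0 0 0;0 0 1 0 0 0;0 0 1 0 0 0;0 0 1 0 0 0;0 0 1 0 0 0;0 0 1 0 0 0;0 0 1 0 0 0;0 0 1 0 0 0;0 0 0 0 0 0;0 0 0 0 0 0", grip=87)

```text
time_s: 91.15
tcp_pos: [0.5088, 0.2918, 0.2651]
ee_rot: [[0.923, -0.385, 0.006], [-0.385, -0.923, 0.005], [0.003, -0.007, -1.0]]
wrist_force: [-0.2, 0.2, -0.5]
gripper_width: 1.001
gripper_force: 0.0
```

```bash
python3 -c "
from lidw import *;from lid import *
lidlook(.045,.085,names=('side','top'))
for n in('side','top'):
    p,d=cams.capture(n);I=cams.camera_info(n);P=pts(n,d,I)
    m=(d>0)&(P[...,2]>.05)&(P[...,2]<.085)&(P[...,0]>.4)&(P[...,0]<.62)&(P[...,1]>.18)&(P[...,1]<.4)&(p.min(2)>100);q=P[m]
    A=np.c_[q[:,:2]-[.505,.291],np.ones(len(q))];print(n,'plane',np.linalg.lstsq(A,q[:,2],rcond=None)[0].round(4),m.sum())
"; python3 seat.py
```

```text
[0.50876661 0.2917744  0.26511538] [[0.923, -0.385, 0.006], [-0.385, -0.923, 0.005], [0.003, -0.007, -1.0]] -22.6
side lid (array([509., 294.]), array([234., 172.]), 73.6) 3096
side knob [309 249   9  13  99] [0.5062 0.2992 0.0898] [[0.496, 0.284, 0.07], [0.518, 0.308, 0.104]]
top lid (array([501., 292.]), array([227., 174.]), 73.8) 1713
top knob [272 214   6   8  44] [0.4982 0.2927 0.0946] [[0.489, 0.283, 0.08], [0.51, 0.303, 0.103]]
side plane [ 0.0038 -0.0011  0.0676] 2601
top plane [-0.0039  0.0028  0.0665] 1496
[0.50826277 0.29118498 0.2625602 ] [-0.93576311 -0.44943494 -0.75209833] [-0.04236972 -0.00527319 -0.03991752]
bar exp x,z -107.60629951854746 309.560195267079 grip y 415.883044678902
side -40 40 [ 91.4  -2.6 318.1] [90. 93.] 15
side 80 110 [ 92.1  93.9 317.1] [91. 93.] 10
top -110 -80 [ 85.  -96.1 317.4] [83. 87.] 11
top -40 40 [ 85.5   6.6 317.7] [82. 88.] 31
top 80 110 [ 86.2  95.7 318.3] [83. 89.] 10
```

The lid is seated flat. Now back to the bar.

Emit:
play_rows(commands="-.276 -1 .22 0 0 -.36;-.276 -1 .22 0 0 -.36;-.276 -1 .22 0 0 -.36;-.276 -1 .22 0 0 -.36;-.276 -1 .22 0 0 -.36;-.276 -1 .22 0 0 -.36;-.276 -1 .22 0 0 -.36;0 -1 0 0 0 -.36;0 -1 0 0 0 -.36;0 -1 0 0 0 -.36;0 -1 0 0 0 -.36;0 -1 0 0 0 -.36;0 -1 0 0 0 -.36;0 -1 0 0 0 -.36;0 -1 0 0 0 -.36;0 -1 0 0 0 -.36;0 -1 0 0 0 -.36", grip=60)

```text
time_s: 93.15
tcp_pos: [0.4505, -0.2196, 0.3095]
ee_rot: [[0.253, -0.967, 0.004], [-0.967, -0.253, -0.001], [0.002, -0.004, -1.0]]
wrist_force: [1.2, 0.0, 0.2]
gripper_width: 0.69
gripper_force: 0.0
```

Emit:
play_rows(commands=".88 -.45 0 0 0 -.36;.88 -.45 0 0 0 -.36;.88 -.45 0 0 0 -.36;.88 -.45 0 0 0 -.36;.88 -.45 0 0 0 -.36;.88 -.45 0 0 0 -.36;.88 -.45 0 0 0 -.36;0 0 0 0 0 0;0 0 0 0 0 0")

```text
time_s: 94.05
tcp_pos: [0.6356, -0.3129, 0.308]
ee_rot: [[-0.119, -0.993, 0.001], [-0.993, 0.119, -0.002], [0.002, -0.001, -1.0]]
wrist_force: [0.3, 0.9, 0.9]
gripper_width: 0.689
gripper_force: 0.0
```

Run:
```python
from bar import *
R=np.array(s['ee_rot']);print(R.round(3).tolist(),np.degrees(np.arctan2(R[1,0],R[0,0])))
print('delta',(np.array([.6341,-.3136,.143])-t).round(4))
p,d=cams.capture("side");I=cams.camera_info("side");B=tob(pts("side",d,I))
for lo,hi in((-175,-150),(-110,-80),(-40,40),(80,110),(124,140)):
    k=(d>0)&(B[...,1]>lo)&(B[...,1]<hi)&(abs(B[...,2]-198)<7)&(abs(B[...,0]-88)<18)&(p.max(2)>60)
    if k.sum()>3:print(lo,hi,B[k].mean(0).round(1),k.sum())
```

```text
[ 0.63558215 -0.3129268   0.30798969] [0.28099931 0.90080315 0.90902717] [ 0.14312117  0.05474275 -0.0326823 ]
bar exp x,z 89.34715296631455 354.989693494178 grip y -169.2625981444289
[[-0.119, -0.993, 0.001], [-0.993, 0.119, -0.002], [0.002, -0.001, -1.0]] -96.86147508797947
delta [-0.0015 -0.0007 -0.165 ]
-175 -150 [  86.5 -164.   199.2] 17
-110 -80 [ 86.5 -94.6 199.7] 26
-40 40 [ 87.4   1.6 199.3] 82
80 110 [ 88.8  92.9 198.8] 35
124 140 [ 86.8 131.8 198. ] 23
```

Emit:
play_rows(commands="-.05 -.02 -1 0 0 0;0 0 -1 0 0 0;0 0 -1 0 0 0;0 0 -1 0 0 0;0 0 -1 0 0 0;0 0 -.6 0 0 0;0 0 -.4 0 0 0;0 0 0 0 0 0")

```text
time_s: 94.9
tcp_pos: [0.6329, -0.3128, 0.1291]
ee_rot: [[-0.119, -0.993, 0.002], [-0.993, 0.119, -0.002], [0.002, -0.002, -1.0]]
wrist_force: [-0.1, 0.1, 0.5]
gripper_width: 0.692
gripper_force: 0.0
```

Emit:
play_rows(commands="0 0 0 0 0 0;0 0 0 0 0 0;0 0 0 0 0 0;0 0 0 0 0 0;0 0 0 0 0 0;0 0 0 0 0 0;0 0 0 0 0 0;0 0 0 0 0 0;0 0 0 0 0 0;0 0 0 0 0 0", grip=0)

```text
time_s: 95.9
tcp_pos: [0.6327, -0.3135, 0.1302]
ee_rot: [[-0.12, -0.993, 0.001], [-0.993, 0.12, -0.003], [0.003, -0.001, -1.0]]
wrist_force: [-4.3, 1.0, 4.2]
gripper_width: 0.222
gripper_force: 30.0
```

Emit:
play_rows(commands="0 0 .1 0 0 0;0 0 .2 0 0 0;0 0 .3 0 0 0;0 0 .3 0 0 0;0 0 .3 0 0 0;0 0 .3 0 0 0;0 0 .3 0 0 0;0 0 .3 0 0 0;0 0 .3 0 0 0;0 0 .3 0 0 0;0 0 .3 0 0 0;0 0 .3 0 0 0;0 0 0 0 0 0")

```text
time_s: 97.2
tcp_pos: [0.6351, -0.3139, 0.2313]
ee_rot: [[-0.12, -0.993, 0.008], [-0.993, 0.12, -0.005], [0.004, -0.008, -1.0]]
wrist_force: [-1.4, 0.3, -0.3]
gripper_width: 0.227
gripper_force: 30.0
```

```bash
sed -i 's/47/62/g' bar.py slices.py; python3 slices.py
```

```text
[ 0.63511523 -0.31390842  0.23131353] [-1.39899713  0.33308111 -0.27505864] [-0.08537831  0.33498074  0.04579105]
bar exp x,z 88.9979593502888 293.31353316466743 grip y -170.29203446092376
[[-0.12, -0.993, 0.008], [-0.993, 0.12, -0.005], [0.004, -0.008, -1.0]] 0.2267471863478069 [-13.  29.  18.   0. -79.   6.]
grip [  88. -170.  293.]
side [[-130, 220, 294, 296, 88, 15], [-110, 108, 194, 295, 102, 36], [-90, 107, 182, 294, 103, 47], [-70, 115, 173, 290, 103, 39], [-50, 113, 182, 290, 103, 51], [-30, 122, 192, 289, 103, 48], [-10, 118, 190, 286, 103, 43], [10, 144, 194, 282, 102, 39], [30, 279, 282, 285, 92, 11], [50, 276, 280, 285, 89, 18], [70, 274, 277, 279, 90, 14], [90, 180, 271, 276, 95, 27], [110, 193, 270, 297, 103, 56], [130, 213, 272, 312, 103, 30]]
```

Emit:
play_rows(commands="0 0 .33 .1 -.012 0;0 0 .33 .1 -.012 0;0 0 .33 .1 -.012 0;0 0 .33 .1 -.012 0;0 0 .33 .1 -.012 0;0 0 .33 .1 -.012 0;0 0 .33 0 0 0;0 0 .33 0 0 0;0 0 .33 0 0 0;0 0 .33 0 0 0;0 0 .33 0 0 0;0 0 0 0 0 0;0 0 0 0 0 0;0 0 0 0 0 0;0 0 0 0 0 0;0 0 0 0 0 0;0 0 0 0 0 0;0 0 0 0 0 0")

```text
time_s: 99.05
tcp_pos: [0.6341, -0.3135, 0.3377]
ee_rot: [[-0.119, -0.993, 0.015], [-0.989, 0.12, 0.087], [-0.088, -0.004, -0.996]]
wrist_force: [0.7, 0.2, -1.2]
gripper_width: 0.228
gripper_force: 30.0
```

```bash
python3 slices.py
python3 - <<'E'
from bar import *
for n in("side","top"):
    p,d=cams.capture(n);I=cams.camera_info(n);B=tob(pts(n,d,I))
    k=(d>0)&(abs(B[...,1])<100)&(abs(B[...,0])<90)&(B[...,2]>85)&(B[...,2]<105);print(n,'flap level pts',k.sum(), 'up',((d>0)&(abs(B[...,1])<100)&(abs(B[...,0])<95)&(B[...,2]>110)&(B[...,2]<280)).sum())
    k=(d>0)&(abs(B[...,0]-b[0])<30)&(abs(B[...,2]-b[2]-62)<70);q=B[k];
    for y in range(-150,150,40):
        w=abs(q[:,1]-y)<10
        if w.sum()>3:print(n,y,np.percentile(q[w][:,2],[10,50,90]).round(),w.sum())
E
```

```text
[ 0.63413076 -0.31347334  0.33772485] [ 0.7321543   0.15767678 -1.18136595] [-0.3160315   0.02101715 -0.06707651]
bar exp x,z 87.96941212960934 399.7248543849578 grip y -169.97479990100402
[[-0.119, -0.993, 0.015], [-0.989, 0.12, 0.087], [-0.088, -0.004, -0.996]] 0.22798394270825195 [-16.  29.  35.  -5. -96.   8.]
grip [  88. -175.  399.]
side [[-110, 90, 93, 97, 84, 16], [-90, 90, 94, 96, 87, 19], [-70, 89, 94, 98, 85, 18], [-50, 93, 95, 96, 85, 16], [-30, 92, 95, 97, 84, 22], [-10, 94, 96, 98, 87, 19], [10, 90, 94, 97, 83, 9]]
[ 0.63412934 -0.3134656   0.33779071] [-0.33108121 -0.58562071 -0.90971852] [-0.32382616 -0.01264881 -0.01207907]
bar exp x,z 87.96709841867995 399.79071230997533 grip y -169.96727581998113
side flap level pts 1442 up 0
side -150 [402. 454. 467.] 83
side -110 [392. 404. 406.] 19
side -70 [392. 403. 406.] 23
side -30 [388. 402. 405.] 27
side 10 [391. 401. 404.] 22
side 50 [386. 400. 402.] 24
side 90 [389. 399. 401.] 29
side 130 [383. 391. 399.] 47
top flap level pts 442 up 0
top -70 [387. 400. 404.] 11
top -30 [388. 401. 404.] 37
top 10 [387. 400. 402.] 36
top 50 [384. 399. 402.] 37
top 90 [386. 397. 401.] 38
top 130 [384. 395. 401.] 18
```

The flap is shut and the bar is free above it. Carry it back to the right-hand side and lay it down.

Emit:
play_rows(commands="-.5 -.25 0 0 0 0;-.85 -.39 0 0 0 0;-.85 -.39 0 0 0 0;-.85 -.39 0 0 0 0;-.85 -.39 0 0 0 0;-.85 -.39 0 0 0 0;-.85 -.39 0 0 0 0;-.85 -.39 0 0 0 0;-.85 -.39 0 0 0 0;-.85 -.39 0 0 0 0;-.4 -.2 0 0 0 0;0 0 0 0 0 0")

```text
time_s: 100.4
tcp_pos: [0.3765, -0.433, 0.3385]
ee_rot: [[-0.121, -0.992, 0.016], [-0.989, 0.122, 0.086], [-0.087, -0.005, -0.996]]
wrist_force: [0.3, 0.7, -1.9]
gripper_width: 0.221
gripper_force: 30.0
```

Emit:
play_rows(commands="0 0 -.1 0 0 -.3;0 0 -.3 0 0 -.6;0 0 -.3 0 0 -.6;0 0 -.3 0 0 -.6;0 0 -.3 0 0 -.6;0 0 -.3 0 0 -.6;0 0 -.3 0 0 -.6;0 0 -.3 0 0 -.6;0 0 -.3 0 0 -.6;0 0 -.3 0 0 -.6;0 0 -.3 0 0 -.6;0 0 -.3 0 0 -.6;0 0 -.3 0 0 -.6;0 0 -.3 0 0 -.6;0 0 -.3 0 0 -.6;0 0 -.3 0 0 -.6;0 0 0 0 0 -.3;0 0 0 0 0 0")

```text
time_s: 102.2
tcp_pos: [0.3784, -0.4314, 0.1992]
ee_rot: [[-0.996, -0.012, 0.087], [-0.012, 1.0, -0.002], [-0.087, -0.003, -0.996]]
wrist_force: [-0.5, 0.6, -2.3]
gripper_width: 0.225
gripper_force: 30.0
```

```bash
sed -i 's/^tab()$/tab(-.55,-.3,.03,.35)/' tab.py; python3 tab.py
```

```text
[ 0.37835229 -0.43138912  0.19920211] [[-0.996, -0.012, 0.087], [-0.012, 1.0, -0.002], [-0.087, -0.003, -0.996]] [-0.5040638   0.57993738 -2.25138021] 0.22534959264038762
0.36 -0.422 0.255 0.262 9
0.39 -0.42 0.259 0.265 10
0.42 -0.421 0.261 0.268 32
0.45 -0.422 0.261 0.268 35
0.48 -0.42 0.261 0.265 30
0.51 -0.42 0.259 0.266 29
0.54 -0.421 0.257 0.265 30
0.57 -0.417 0.258 0.265 29
0.6 -0.418 0.258 0.264 34
0.63 -0.42 0.258 0.263 34
0.66 -0.417 0.257 0.261 33
0.69 -0.512 0.034 0.19 4
0.81 -0.437 0.055 0.059 35
```

Emit:
play_rows(commands="0 0 -.8 0 .06 0;0 0 -.8 0 .06 0;0 0 -.8 0 .06 0;0 0 -.8 0 .06 0;0 0 -.8 0 .06 0;0 0 -.8 0 .06 0;0 0 -.8 0 .06 0;0 0 -.8 0 .06 0;0 0 -.6 0 .06 0;0 0 -.4 0 .04 0;0 0 0 0 0 0;0 0 0 0 0 0")

```text
time_s: 103.45
tcp_pos: [0.3784, -0.4327, -0.0215]
ee_rot: [[-1.0, -0.012, 0.002], [-0.012, 1.0, -0.004], [-0.002, -0.004, -1.0]]
wrist_force: [0.1, -0.2, -0.5]
gripper_width: 0.224
gripper_force: 30.0
```

Emit:
play_rows(commands="0 0 -.1 0 0 0;0 0 0 0 0 0")

```text
time_s: 103.65
tcp_pos: [0.3785, -0.4328, -0.0242]
ee_rot: [[-1.0, -0.011, 0.003], [-0.011, 1.0, -0.005], [-0.003, -0.005, -1.0]]
wrist_force: [-0.2, 0.0, -0.2]
gripper_width: 0.226
gripper_force: 30.0
```

Emit:
play_rows(commands="0 0 0 0 0 0;0 0 0 0 0 0;0 0 0 0 0 0;0 0 0 0 0 0;0 0 0 0 0 0;0 0 0 0 0 0;0 0 0 0 0 0;0 0 0 0 0 0;0 0 .6 0 0 0;0 0 1 0 0 0;0 0 1 0 0 0;0 0 1 0 0 0;0 0 1 0 0 0;0 0 1 0 0 0;0 0 0 0 0 0;0 0 0 0 0 0", grip=87)

```text
time_s: 105.25
tcp_pos: [0.3778, -0.4321, 0.1434]
ee_rot: [[-1.0, -0.011, 0.002], [-0.011, 1.0, -0.004], [-0.002, -0.004, -1.0]]
wrist_force: [0.2, 0.2, -0.8]
gripper_width: 1.0
gripper_force: 0.0
```

```bash
sed -i 's/^tab(.*)$/tab(-.55,-.3,.01,.2)/' tab.py; python3 tab.py; python3 -c "
from lid import *;lidlook(.045,.085)
for n in('side','top'):
    p,d=cams.capture(n);I=cams.camera_info(n);P=pts(n,d,I)
    m=(d>0)&(P[...,2]>.085)&(P[...,2]<.105)&(P[...,0]>.4)&(P[...,0]<.7)&(P[...,1]>-.27)&(P[...,1]<.02);print(n,'flap',rect(P[m]),m.sum())"
```

```text
[ 0.3777981  -0.43213147  0.14335744] [[-1.0, -0.011, 0.002], [-0.011, 1.0, -0.004], [-0.002, -0.004, -1.0]] [ 0.15050823  0.19375314 -0.75677115] 1.000009359844072
0.36 -0.426 0.017 0.022 17
0.39 -0.421 0.017 0.181 19
0.42 -0.424 0.018 0.024 21
0.45 -0.424 0.018 0.022 24
0.48 -0.425 0.016 0.021 18
0.51 -0.422 0.018 0.021 19
0.54 -0.421 0.019 0.022 17
0.57 -0.422 0.019 0.022 19
0.6 -0.42 0.019 0.024 21
0.63 -0.419 0.019 0.021 20
0.69 -0.537 0.024 0.03 14
0.72 -0.482 0.025 0.031 11
0.75 -0.534 0.02 0.031 30
0.81 -0.434 0.051 0.06 41
side lid (array([509., 294.]), array([231., 172.]), 74.0) 3088
side knob [309 249   9  13  97] [0.5061 0.299  0.0895] [[0.497, 0.282, 0.069], [0.518, 0.309, 0.104]]
top lid (array([503., 291.]), array([229., 173.]), 73.6) 2000
top knob [272 214   7   8  45] [0.4981 0.2924 0.0944] [[0.487, 0.281, 0.075], [0.511, 0.303, 0.104]]
side flap (array([ 558., -131.]), array([258., 255.]), 83.3) 2490
top flap (array([ 549., -117.]), array([218., 252.]), 82.9) 1729
```

The bar lies flat on the worktop, the flap is level and shut, the lid is seated and the robot is clear. Handing in.

```bash
python3 -c "
from station import r
print(r.finish_job())"
```

```text
the job is handed in; nothing more can be done
None
```

The job is handed in at about 105 s of the 210 s: all three pestles are in the box, the lid is seated, the flap is shut, the bar lies on the worktop, and I never went near the weight or funnel, though I didn't re-measure them. The first attempt at propping the flap failed when the bar slipped in the grip, so I regrasped it and the second attempt held.

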